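Pack the bottle sled and lock its tow bar on

TASK

Make the bottle sled ready to be towed away: stand every amber bottle that is on the bench upright inside the sled's box and fold the cover fully shut. Raise the handle of the tow bar well up while it is still off the ball, lower its socket fully onto the sled's ball, then press the handle fully down to lock it, and leave the white petri dish where they are.

Things in the scene. Friction and masses are not known exactly. Their poses are not given: they have to be found in the camera images.
- sled: white open-topped box, fixed to the bench, 130 (x) x 190 (y) x 125 mm high, walls and floor 5 mm thick. Origin: centre of its underside; z up. Its cover is hinged along the top edge of the +x long side; the tow tongue and ball stick out of its +y end. Inside it is 120 x 180 mm; three bottles fit in a row along y, 58 mm apart.
- ball (a point): centre of the steel tow ball, 40 mm diameter, 45 mm above the bench, on an 18 mm thick neck. It lies at (-20, +165, +45) mm in the sled's frame. A flat tongue, 28 mm wide and 12 mm high, runs under it along the sled's y axis from the box to 32 mm past the ball. About 100 mm beyond the ball (sled +x) and along the strip of bench to its left hangs the front of a cabinet, from 0.5 m above the bench upwards: keep the wrist clear of it.
- cover (a joint): angle of the grey folding cover (rad): 0 = shut flat on the box, 1.57 = upright, about 1.8 = open, leaning back. Stiff hinge (0.15 N m): it stays at whatever angle it is left at. The cover is a plain panel 130 x 190 mm, 8 mm thick, without a knob.
- cover_hinge (a point): middle of the cover's hinge line, at the top edge of the sled's +x wall; the hinge line runs along the sled's y axis. The panel reaches 130 mm from this line: at angle a its free edge lies 130*cos(a) mm to the sled's -x and 130*sin(a) mm above it.
- tow_bar: loose aluminium tow bar, 0.56 kg, 167 mm long. Origin: centre of its socket (the ball's centre when seated); z up, +x to the nose. It stands level on two side feet (84 mm over all) and a tail foot, origin 43 mm above the bench. Head: x -22 to +27, 56 mm wide, 44 mm inside, open below, flat roof top at z +26. Tail bar: 14 mm wide, top at z +6, to x -140; its foot, 56 mm wide, at x -130.
- fin (a point): centre of the upright lifting fin on the head, to pick the tow bar up by: 12 mm thick (y), 44 mm long (x), top 59 mm above the socket centre, the roof 16 mm below this point. It lies at (+2, 0, +42) mm in the tow bar's frame. The side plates (down to z -43) straddle the sled's tongue: seat the bar with its x axis along the sled's -y, tail straight away from the box; it stays level.
- handle (a joint): angle of the tow bar's handle (rad): 0 = pressed down along the tail (locked), 0.9 = fully raised, at its stop. Hinged about the tow bar's y axis at x -34, z +12 mm. Stays where it is left (friction 0.05 N m, under 1 N at the knob). Below 0.35 a hook under the socket keeps the ball from entering or leaving. Raised, the knob is near x -75, z +85: keep clear of it when gripping the fin.
- handle_knob (a point): centre of the black ball knob at the end of the handle, 24 mm diameter; 82 mm behind and 14 mm above the handle's hinge when the handle is down (x -116, z +26 mm in the tow bar's frame).
- bottle_1: amber reagent bottle standing on the bench, 0.13 kg, body 49 mm diameter up to 98 mm height, narrower blue cap of 24 mm diameter up to 111 mm. Origin: centre of its underside, z up. May be absent (two or three are present).
- bottle_2: amber reagent bottle standing on the bench, 0.13 kg, body 49 mm diameter up to 98 mm height, narrower blue cap of 24 mm diameter up to 111 mm. Origin: centre of its underside, z up. May be absent (two or three are present).
- bottle_3: amber reagent bottle standing on the bench, 0.13 kg, body 49 mm diameter up to 98 mm height, narrower blue cap of 24 mm diameter up to 111 mm. Origin: centre of its underside, z up. May be absent (two or three are present).
- dish: bystander: closed white petri dish lying flat, 57 mm diameter, 14 mm high; origin: centre of its underside

How it is judged:
On the way, in this order (a step that is already met when the one before it is completed fails the run):
1. the tow bar's handle is raised (over 0.6 rad) while the tow bar is still off the ball (over 40 mm away) (value of joint handle above 0.6 rad and distance between tow_bar and ball above 0.04 m), for 0.2 s.
2. the socket sits on the ball (centres within 6 mm) with the handle still raised (over 0.35 rad) (distance between tow_bar and ball below 0.006 m and value of joint handle above 0.35 rad), for 0.2 s.
3. the handle is pressed down (under 0.12 rad) with the socket on the ball (distance between tow_bar and ball below 0.006 m and value of joint handle below 0.12 rad), for 0.2 s.
At the end, for the whole second after the job is handed in: The tow bar's socket centre is within 6 mm of the ball's centre with its handle under 0.12 rad, the cover is under 0.06 rad, and every bottle present stands at rest inside the sled's box within 0.15 rad of upright, its origin under 20 mm above the underside of the box (all of step 3 and value of joint cover below 0.06 rad and linear speed of each of tow_bar, bottle_1, bottle_2, bottle_3 below 0.02 m/s and x of bottle_1 in the frame of sled between -0.06 and 0.06 m and y of bottle_1 in the frame of sled between -0.09 and 0.09 m and z of each of bottle_1, bottle_2, bottle_3 in the frame of sled below 0.02 m and angle between each of bottle_1, bottle_2, bottle_3's own z axis and vertical below 0.15 rad and x of bottle_2 in the frame of sled between -0.06 and 0.06 m and y of bottle_2 in the frame of sled between -0.09 and 0.09 m and x of bottle_3 in the frame of sled between -0.06 and 0.06 m and y of bottle_3 in the frame of sled between -0.09 and 0.09 m); the robot touches nothing.
It fails at once if the petri dish is pushed more than 30 mm (distance of dish from where it was at the start of the episode above 0.03 m).
Of bottle_1, bottle_2, bottle_3 only 2 to 3 are there at a start; the rules pass over those that are not, and their reading is None.
At some moment in a run one of tow_bar may be knocked a few centimetres aside while the robot is not near it.
It also fails if it takes over 208 s, if anything falls off the work surface, if the arm or the gripper's body presses on something with over 40 N, if the wrist force passes 120 N, or if a joint passes its speed limit or range.

ROBOT

A 6-joint arm with a two-finger parallel gripper is mounted at the origin on a cart in front of the work surface, level with it; the furniture and walls round the work are solid. World frame = base frame: x ahead of the robot, y to its left, z up, the work surface at z = 0. Lengths are in m, angles in rad, forces in N, time in s.
With the tool pointing down it reaches from about 0.25 to 0.775 m from the base axis. Payload 4 kg.
Tool frame: the origin (TCP) lies at the very end of the fingers, on their centre line; the grasp point (between the pads) lies 19 mm behind it; z points along the fingers, y is the line along which they close (so a half turn about z gives the same grasp; the last joint's range is limited). The gripper opens to 94 mm and grips with 3 to 60 N. Pads are 16 mm wide; open, the fingers measure 119 mm over their backs; the gripper's body (75 mm by 177 mm) begins 78 mm behind the grasp point.
Start: joints at [1.183, 0.087, 1.371, -0, 1.684, -0.103], TCP at [0.155, 0.528, 0.206] pointing down, gripper open.
Joint ranges: [-3.1, 3.1], [-0.76, 2.03], [0.27, 2.55], [-1.08, 4.22], [0.17, 2.65], [-2.57, 2.57]. Speed limits (rad/s): [2.79, 2.79, 3.14, 3.14, 3.14, 3.14].

INTERFACE

Orientations are given as [roll, pitch, yaw] about the fixed x, y, z axes, in that order (R = Rz(yaw) Ry(pitch) Rx(roll)).
In Python, from bench import robot gives the robot as it stands. The module is installed in compiled form; this text tells all that it offers.
- The arm moves only by the tool move_arm, never from a script. Its argument "deltas" is one flat list of numbers, 7 for each row, row after row: the turn, a rotation vector about the tool's x, y, z in rad, then the shift along the tool's x, y, z in cm, then the closure, from -1 (fully open) to 1 (shut). A call has 1 to 8 rows; each row is the pose to reach, as a shift and turn from the pose commanded when the call began, along the tool's axes at that moment; what a row does not reach only later rows make up. A row lasts 1/10 s, in which the tool goes at most 50 mm and 8.59 degrees, less where a joint would pass 70% of its speed; a pose out of reach is approached as far as the arm can. A call with a gripper value outside its range is refused whole. The fingers move at their own pace and stop on an object; the grip force is fixed at half the most. Time passes only in rows, so rows that repeat a pose let the fingers close. It gives the time, the measured TCP pose, the force, the opening and the grip force at its end, in the units of the state.
- robot.get_obs(): the state, without advancing time (a new reading comes with each control period).
- robot.snapshot(name): name is "scene" or "top" or "wrist"; returns a dict with "image" (480x640x3 uint8, red, green, blue), "depth" (480x640 float32, m along the optical axis (not along the pixel's ray), 0 where there is no reading), "fov_y" (degrees; the focal length in pixels is half the picture's height over the tangent of half this angle, whatever the lens; pixels are square), "cx", "cy" (the principal point, pixels), "origin" and "orientation" of the camera in the world; the wrist camera has in their place "T_tool_cam" (4x4, takes a point from camera to tool coordinates, whose origin is the TCP and whose axes are the flange's). Camera axes: x right, y up, looking along -z (the intrinsics and any distortion apply to the point x, -y, -z); pixel columns grow to the right and rows downward; lengths in m; the calibration is good to about 2 mm. A picture is of the moment at which its call begins: read the wrist's pose just before it.
- robot.close_job(): hands the job in; it is judged then, once.
The state is a dict: "time": time; "joint_positions": joint angles; "qvel": joint speeds; "joint_torque": joint torques, N m; "tool_pos": TCP position; "ee_rot": TCP orientation; "wrist_force": force on the tool from outside, world axes, zero at the start; "wrist_torque": the same for the moment, N m; "width": finger opening in m; "finger_force": force on a finger pad.
Only numpy, scipy, OpenCV 4.12 (cv2) and the standard library are available. Lean on these libraries where they do the work, as an engineer would, in place of code of your own. Each camera call takes 0.05 s, during which the arm holds its last target. There are 200 camera calls.

## Working session

There is one attempt and no reset: what is moved stays moved. The work goes in short steps, Python scripts to look and compute and a tool call to move; the robot and the scene stay as the last step left them, time stands still between calls to the robot, and variables do not carry over. Pictures are saved under pics/ and viewed, at most 14 in all, crops included, and the job is handed in when it is done.

Besides the shell and the picture viewer there is one more tool, called after "Call:" as name(argument=value, ...), one argument or row to a line, values as JSON. move_arm: Moves the arm, as the interface text tells. Its arguments: {"type":"object","properties":{"deltas":{"type":"array","items":{"type":"number"}}},"required":["deltas"]}

```bash
mkdir -p pics; cat > h.py <<'E'
import numpy as np, cv2
from scipy.spatial.transform import Rotation as R
from bench import robot
def snap(n, save=None):
    o=robot.get_obs(); s=robot.snapshot(n)
    if save: cv2.imwrite('pics/'+save, s['image'][:,:,::-1])
    f=240/np.tan(np.radians(s['fov_y'])/2)
    if n=='wrist':
        T=np.eye(4); T[:3,:3]=R.from_euler('xyz',o['ee_rot']).as_matrix(); T[:3,3]=o['tool_pos']; M=T@s['T_tool_cam']
    else:
        M=np.eye(4); q=np.array(s['orientation']); 
        M[:3,:3]=q if q.shape==(3,3) else (R.from_euler('xyz',q) if q.size==3 else R.from_quat(q)).as_matrix(); M[:3,3]=s['origin']
    v,u=np.mgrid[:480,:640]; d=s['depth']
    P=np.stack([(u-s['cx'])/f*d,-(v-s['cy'])/f*d,-d],-1)@M[:3,:3].T+M[:3,3]
    P[d==0]=np.nan
    return s,P
E
python3 - <<'E'
from h import *
print(robot.get_obs())
for n in ('scene','top','wrist'):
    s,P=snap(n,n+'0.png'); print({k:v for k,v in s.items() if k not in('image','depth')}); np.save(n+'0.npy',P); print(np.isnan(P).mean())
E
```

```text
{'time': 0.0, 'joint_positions': array([ 1.18288603e+00,  8.79505101e-02,  1.37220902e+00, -2.42200789e-06,
        1.68358770e+00, -1.03074235e-01]), 'qvel': array([ 0.00021004,  0.00177668, -0.00043635,  0.00040917,  0.00088668,
       -0.0006032 ]), 'joint_torque': array([-1.35432060e-04, -3.40164900e+01, -3.02436090e+01,  7.17323204e-02,
        3.26378213e-02, -1.50002124e-04]), 'tool_pos': array([0.15433974, 0.52734741, 0.20432957]), 'ee_rot': array([-3.13944926e+00, -2.19294378e-04,  2.85675609e+00]), 'wrist_force': array([ 0.15641697,  0.00900531, -0.19408801]), 'wrist_torque': array([ 0.02652501, -0.04071273, -0.04874026]), 'finger_force': 0.0, 'width': 0.09449673282532407}
{'fov_y': 42.38616833495312, 'cx': 310.9202036674411, 'cy': 240.09364970846337, 'origin': array([-0.2933295 , -0.52935822,  1.10417749]), 'orientation': array([ 0.73642072, -0.01180553, -1.10089179])}
0.0038834635416666666
{'fov_y': 42.90333201520308, 'cx': 330.37900235361224, 'cy': 231.93877793054716, 'origin': array([ 0.3259852 , -0.1566103 ,  1.36490283]), 'orientation': array([ 0.15500518,  0.00667514, -1.59425048])}
0.0038834635416666666
{'fov_y': 60.648141257405314, 'cx': 316.38559176164904, 'cy': 247.3442334911746, 'T_tool_cam': array([[ 2.68737001e-04,  9.62428129e-01,  2.71536413e-01,
         7.96355496e-02],
       [ 9.99999964e-01, -2.60425171e-04, -6.66447684e-05,
         9.55114013e-04],
       [ 6.57411686e-06,  2.71536421e-01, -9.62428165e-01,
        -1.79219202e-01],
       [ 0.00000000e+00,  0.00000000e+00,  0.00000000e+00,
         1.00000000e+00]])}
0.00404296875
```

View pics/top0.png

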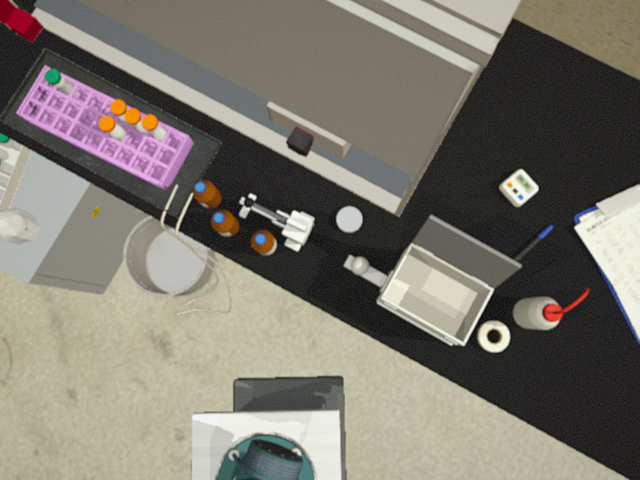

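View pics/scene0.png

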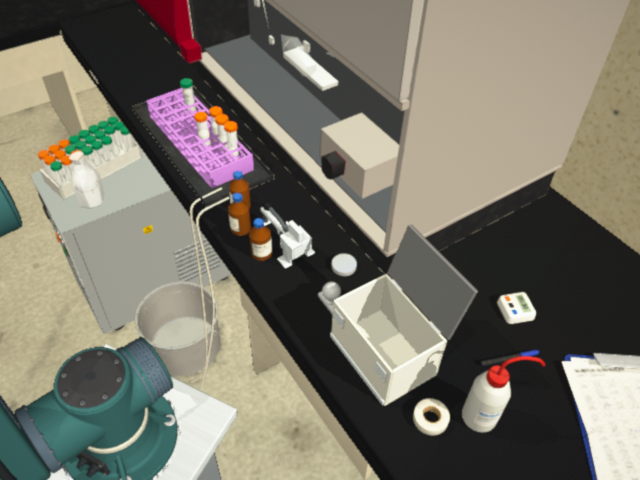

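```bash
python3 - <<'E'
from h import *
P=np.load('top0.npy'); S=np.load('scene0.npy')
np.set_printoptions(precision=3,suppress=True)
for n,u,v in [('b',204,188),('b',222,217),('b',261,239),('head',298,228),('fin',296,226),('tail',250,207),('dish',349,219),('ball',358,265),('cover',460,250),('floor',440,290),('bench',330,260),('cab',400,212),('cab',270,140),('gripcab',300,140),('base',270,460),('white',15,225),('rackmat',200,150)]: print(n,u,v,P[v,u])
for n,u,v in [('b',239,177),('b',237,200),('b',260,225),('arm',30,400),('base',90,380),('cabedge',388,255),('cabfront',390,200),('hang',300,60),('white',85,170)]: print(n,u,v,S[v,u])
E
```

```text
b 204 188 [0.623 0.111 0.109]
b 222 217 [0.559 0.073 0.111]
b 261 239 [ 0.511 -0.009  0.112]
head 298 228 [ 0.535 -0.084  0.09 ]
fin 296 226 [ 0.538 -0.081  0.103]
tail 250 207 [0.587 0.02  0.071]
dish 349 219 [ 0.565 -0.195  0.016]
ball 358 265 [ 0.456 -0.21   0.068]
cover 460 250 [ 0.468 -0.402  0.195]
floor 440 290 [ 0.402 -0.392  0.008]
bench 330 260 [ 0.476 -0.15  -0.001]
cab 400 212 [ 0.554 -0.295  0.144]
cab 270 140 [ 0.723 -0.029  0.111]
gripcab 300 140 [ 0.697 -0.097  0.191]
base 270 460 [ 0.091 -0.034  0.206]
white 15 225 [ 0.586  0.602 -0.071]
rackmat 200 150 [0.737 0.143 0.007]
b 239 177 [0.618 0.113 0.109]
b 237 200 [0.554 0.08  0.102]
b 260 225 [ 0.502 -0.012  0.112]
arm 30 400 [ 0.167  0.709 -0.756]
base 90 380 [-0.007 -0.003  0.226]
cabedge 388 255 [ 0.558 -0.295  0.104]
cabfront 390 200 [ 0.555 -0.282  0.265]
hang 300 60 [0.89  0.091 0.283]
white 85 170 [ 0.593  0.615 -0.055]
```

View pics/wrist0.png

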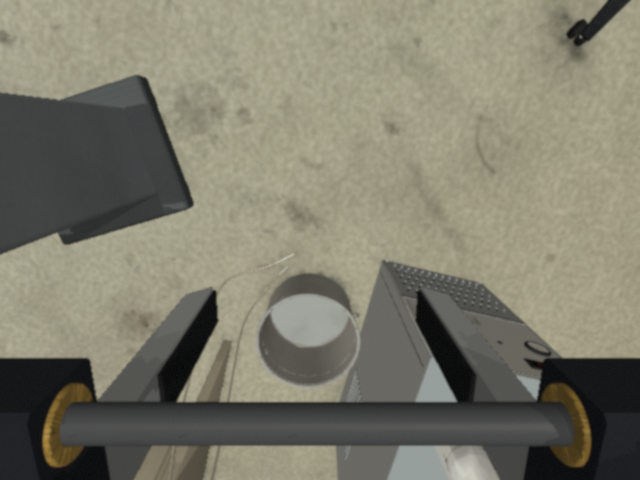

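```bash
cat > fit.py <<'E'
from h import *
np.set_printoptions(precision=4,suppress=True)
def cloud(*Ps): 
    Q=np.concatenate([p.reshape(-1,3) for p in Ps]); return Q[~np.isnan(Q).any(1)]
def sel(Q,c,r,z0,z1): return Q[(np.hypot(Q[:,0]-c[0],Q[:,1]-c[1])<r)&(Q[:,2]>z0)&(Q[:,2]<z1)]
E
python3 - <<'E'
from fit import *
for nm in ('top','scene'):
    Q=cloud(np.load(nm+'0.npy')); print(nm, 'bench z',np.median(sel(Q,(.476,-.15),.02,-.01,.01)[:,2]))
    for c in [(.623,.111),(.557,.075),(.508,-.01)]:
        q=sel(Q,c,.022,.105,.12); print('cap',len(q),cv2.minEnclosingCircle(q[:,:2].astype(np.float32)),np.median(q[:,2]))
    q=sel(Q,(.565,-.195),.06,.008,.03); print('dish',cv2.minEnclosingCircle(q[:,:2].astype(np.float32)))
    q=sel(Q,(.39,-.38),.16,.117,.131); print('rim',len(q),cv2.minAreaRect(q[:,:2].astype(np.float32)))
    q=sel(Q,(.456,-.22),.05,.03,.08)
    from scipy.optimize import least_squares
    r=least_squares(lambda x:np.linalg.norm(q-x,axis=1)-.02,[.456,-.22,.045],loss='soft_l1',f_scale=.002); print('ball',len(q),r.x)
    q=sel(Q,(.468,-.402),.16,.14,.27); m=q.mean(0); U=np.linalg.svd(q-m)[2] if len(q)<3000 else np.linalg.svd((q-m)[::5],full_matrices=False)[2]; print('cover',len(q),m,U[2],q[:,2].max())
    q=sel(Q,(.54,-.08),.05,.09,.107); m=q.mean(0); print('fin',len(q),m,cv2.minAreaRect(q[:,:2].astype(np.float32)))
    q=sel(Q,(.57,-.03),.11,.012,.107); q=q[np.hypot(q[:,0]-.508,q[:,1]+.01)>.03]; q=q[np.hypot(q[:,0]-.557,q[:,1]-.075)>.03]
    m=q.mean(0); print('bar',len(q),m,np.linalg.svd(q[:,:2]-m[:2])[2][0])
    for z0 in (.012,.03,.045,.055,.065,.075,.085): 
        w=q[(q[:,2]>z0)&(q[:,2]<z0+.01)]; print(z0,len(w),w.mean(0) if len(w) else '',cv2.minAreaRect(w[:,:2].astype(np.float32)) if len(w)>3 else '')
s=cv2.imread('pics/top0.png')[170:290,180:390]; cv2.imwrite('pics/c1.png',cv2.resize(s,None,fx=3.8,fy=3.8,interpolation=cv2.INTER_CUBIC))
E
```

```text
top bench z 0.0009292112238973305
cap 87 ((0.6263332366943359, 0.12034665048122406), 0.011682053096592426) 0.11102663978875627
cap 82 ((0.5599184632301331, 0.08057604730129242), 0.01152043230831623) 0.11144978399136707
cap 84 ((0.5127831101417542, -0.005842610727995634), 0.011305967345833778) 0.11052140381340081
dish ((0.5671418309211731, -0.1939706951379776), 0.05499149486422539)
rim 956 ((0.39116132259368896, -0.36616283655166626), (0.19245769083499908, 0.13793186843395233), 57.77384567260742)
ball 265 [ 0.4588 -0.2139  0.0459]
cover 3225 [ 0.4673 -0.4069  0.2044] [ 0.8148 -0.5115 -0.2729] 0.26993028769290306
fin 124 [ 0.5427 -0.0823  0.1014] ((0.5433992743492126, -0.0822630375623703), (0.04329551011323929, 0.012600412592291832), 61.9241828918457)
bar 1156 [ 0.5557 -0.0541  0.0691] [-0.468  -0.8837]
0.012 12 [ 0.5431 -0.0306  0.015 ] ((0.5508675575256348, -0.016778819262981415), (0.14957796037197113, 0.020047500729560852), 54.877838134765625)
0.03 27 [ 0.5273 -0.081   0.0344] ((0.5349794030189514, -0.0698387622833252), (0.08446027338504791, 0.046072717756032944), 82.52587890625)
0.
[... 1844 characters left out ...]
305  0.0495] ((0.5556215047836304, -0.023937366902828217), (0.17072103917598724, 0.05470447614789009), 70.39714813232422)
0.055 171 [ 0.5404 -0.0665  0.0606] ((0.5471411943435669, -0.04243120551109314), (0.13279235363006592, 0.0538908913731575), 72.81158447265625)
0.065 377 [ 0.5453 -0.0605  0.0696] ((0.5649786591529846, -0.035421110689640045), (0.15253904461860657, 0.05668879672884941), 60.603702545166016)
0.075 111 [ 0.568  -0.0225  0.0793] ((0.5630125999450684, -0.032132044434547424), (0.14839158952236176, 0.020414797589182854), 60.50210952758789)
0.085 49 [ 0.5359 -0.0804  0.0902] ((0.5601969361305237, -0.03583216667175293), (0.13966645300388336, 0.013473499566316605), 64.90914154052734)
```

View pics/c1.png

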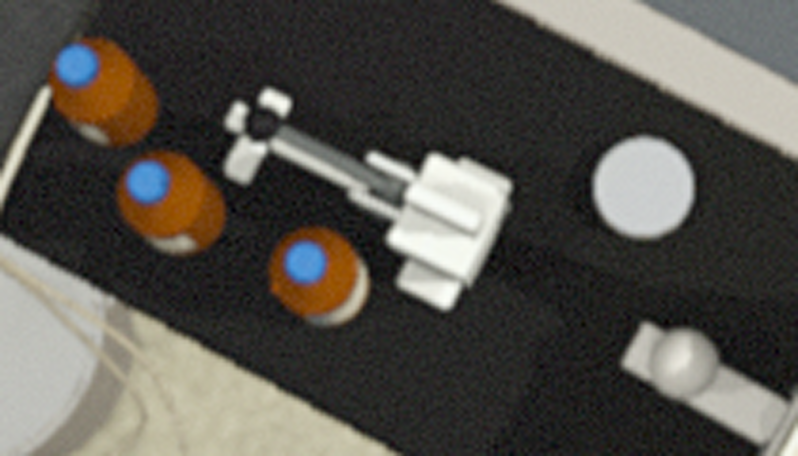

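```bash
cat > plan.py <<'E'
from h import *
def down(yaw,pitch=0): return R.from_euler('z',yaw)*R.from_euler('y',pitch)*R.from_euler('x',np.pi)
def plan(targets, start=None):
    """targets: list of (xyz, yaw[,pitch]); each its own call, from the previous target (first from measured)"""
    o=robot.get_obs(); p,r=(o['tool_pos'],R.from_euler('xyz',o['ee_rot'])) if start is None else (np.array(start[0]),down(*start[1:]))
    for t in targets:
        q=np.array(t[0]); rt=down(*t[1:]); d=r.inv()
        print('turn',np.round((d*rt).as_rotvec(),3),'cm',np.round(d.apply(q-p)*100,2),'rows>=',int(np.ceil(max(np.linalg.norm(q-p)/.05,np.degrees((d*rt).magnitude())/8.59))))
        p,r=q,rt
ys=np.radians(58.5); YAW=np.radians(148.5)
def sled(x,y,z,c=(.391,-.365),a=ys-np.pi/2): 
    return np.array([c[0]+x*np.cos(a)-y*np.sin(a),c[1]+x*np.sin(a)+y*np.cos(a),z])
E
python3 -c "
from plan import *
plan([((.40,.20,.25),YAW),((.4903,-.0045,.26),YAW)])
print(sled(-20/1e3,.165,.045))
"
```

```text
turn [-0.002  0.     0.265] cm [-32.77 -24.53  -4.51] rows>= 9
turn [0. 0. 0.] cm [-18.38 -12.72  -1.  ] rows>= 5
[ 0.46015946 -0.2138644   0.045     ]
```

Call:
move_arm(
  deltas=[0, 0, 0.265, -32.8, -24.5, -4.5, -0.1, 0, 0, 0.265, -32.8, -24.5, -4.5, -0.1, 0, 0, 0.265, -32.8, -24.5, -4.5, -0.1, 0, 0, 0.265, -32.8, -24.5, -4.5, -0.1, 0, 0, 0.265, -32.8, -24.5, -4.5, -0.1, 0, 0, 0.265, -32.8, -24.5, -4.5, -0.1, 0, 0, 0.265, -32.8, -24.5, -4.5, -0.1, 0, 0, 0.265, -32.8, -24.5, -4.5, -0.1],
)

```text
time: 0.95
tool_pos: [0.394, 0.2082, 0.2493]
ee_rot: [3.141, 0.0, 2.592]
wrist_force: [-0.1, 1.6, -0.3]
width: 0.0517
finger_force: 0.0
```

```bash
python3 -c "
from plan import *
print(robot.get_obs())
plan([((.5106,-.0045,.24),YAW)])
"
```

```text
{'time': 0.95, 'joint_positions': array([ 3.58539847e-01, -1.51817472e-01,  1.51696657e+00,  1.90084816e-04,
        1.77616024e+00, -6.62548145e-01]), 'qvel': array([-1.09784438,  0.1280314 , -0.21368255,  0.00234068,  0.08395928,
       -1.08639951]), 'joint_torque': array([  4.10202876, -25.81209719, -29.49010849,  -0.04494762,
         0.28749746,   0.89215234]), 'tool_pos': array([0.39403396, 0.20817228, 0.24928196]), 'ee_rot': array([3.14125481e+00, 2.75714525e-05, 2.59192310e+00]), 'wrist_force': array([-0.14300664,  1.56016736, -0.28850396]), 'wrist_torque': array([ 0.01229905, -0.00918066, -0.00984737]), 'finger_force': 0.0, 'width': 0.05170050305709136}
turn [0. 0. 0.] cm [-21.05 -12.05   0.92] rows>= 5
```

Call:
move_arm(
  deltas=[0, 0, 0, -20.5, -11.5, 1, -0.1, 0, 0, 0, -20.5, -11.5, 1, -0.1, 0, 0, 0, -20.5, -11.5, 1, -0.1, 0, 0, 0, -20.5, -11.5, 1, -0.1, 0, 0, 0, -20.5, -11.5, 1, -0.1, 0, 0, 0, -20.5, -11.5, 1, -0.1, 0, 0, 0, -20.5, -11.5, 1, -0.1, 0, 0, 0, -20.5, -11.5, 1, -0.1],
)

```text
time: 1.75
tool_pos: [0.5077, 0.0058, 0.2392]
ee_rot: [3.141, -0.0, 2.593]
wrist_force: [-0.0, -0.6, 0.6]
width: 0.0517
finger_force: 0.0
```

```bash
cat > look.py <<'E'
import sys
from plan import *; from fit import *
def caps(P,z0=.103,z1=.118):
    m=((P[...,2]>z0)&(P[...,2]<z1)).astype(np.uint8); n,l,st,c=cv2.connectedComponentsWithStats(m)
    for i in range(1,n):
        if st[i,4]>150:
            q=P[l==i]; print('cap',st[i,4],c[i].round(),np.round(cv2.minEnclosingCircle(q[:,:2].astype(np.float32)),4).tolist() if 0 else cv2.minEnclosingCircle(q[:,:2].astype(np.float32)),np.median(q[:,2]).round(4))
E
python3 -c "
from look import *
o=robot.get_obs(); print(o['tool_pos'],o['ee_rot'],np.abs(o['qvel']).max())
s,P=snap('wrist','w1.png'); np.save('w1.npy',P); caps(P)
"
```

```text
[0.5077 0.0058 0.2392] [ 3.1411 -0.0005  2.5929] 0.016139712050863293
cap 646 [434. 242.] ((0.5592875480651855, 0.0834924653172493), 0.011647243984043598) 0.1099
cap 599 [309. 248.] ((0.5120742917060852, -0.002941167214885354), 0.011657798662781715) 0.11
cap 638 [515. 285.] ((0.6259348392486572, 0.12335575371980667), 0.0118064284324646) 0.1098
cap 6339 [314. 462.] ((0.6985803246498108, -0.11047999560832977), 0.09350492060184479) 0.1115
cap 495 [608. 459.] ((0.822020411491394, 0.12549501657485962), 0.015622801147401333) 0.1115
```

View pics/w1.png

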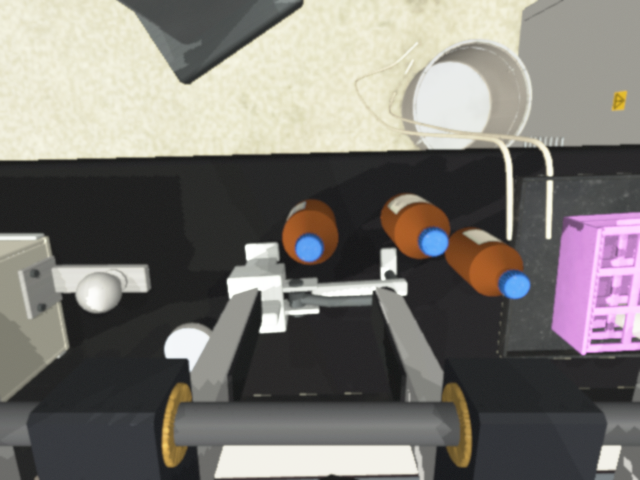

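```bash
python3 -c "
from look import *
plan([((.5117,-.0032,.101),YAW)])
P=np.load('w1.npy'); Q=cloud(P)
q=sel(Q,(.458,-.212),.05,.03,.08)
from scipy.optimize import least_squares
print('ball',len(q),least_squares(lambda x:np.linalg.norm(q-x,axis=1)-.02,[.456,-.22,.045],loss='soft_l1',f_scale=.002).x)
q=sel(Q,(.54,-.08),.05,.09,.107);print('fin',len(q),cv2.minAreaRect(q[:,:2].astype(np.float32)))
"
```

```text
turn [0.001 0.    0.002] cm [-0.83 -0.59 13.84] rows>= 3
ball 1491 [ 0.4578 -0.2113  0.045 ]
fin 280 ((0.5493618249893188, -0.0653250440955162), (0.014592560939490795, 0.011646175757050514), 65.96475219726562)
```

Call:
move_arm(
  deltas=[0, 0, 0.002, -0.83, -0.6, 9, -0.1, 0, 0, 0.002, -0.83, -0.6, 9, -0.1, 0, 0, 0.002, -0.83, -0.6, 11, -0.1, 0, 0, 0.002, -0.83, -0.6, 12.5, -0.1, 0, 0, 0.002, -0.83, -0.6, 13.8, -0.1, 0, 0, 0.002, -0.83, -0.6, 13.8, -0.1, 0, 0, 0.002, -0.83, -0.6, 13.8, -0.1],
)

```text
time: 2.5
tool_pos: [0.5123, -0.004, 0.1019]
ee_rot: [3.141, 0.001, 2.591]
wrist_force: [0.6, -0.1, 0.9]
width: 0.0517
finger_force: 0.0
```

Call:
move_arm(
  deltas=[0, 0, 0, 0, 0, 0, 1, 0, 0, 0, 0, 0, 0, 1, 0, 0, 0, 0, 0, 0, 1, 0, 0, 0, 0, 0, 0, 1, 0, 0, 0, 0, 0, 0, 1, 0, 0, 0, 0, 0, 0, 1],
)

```text
time: 3.1
tool_pos: [0.5124, -0.0046, 0.1016]
ee_rot: [3.141, 0.001, 2.59]
wrist_force: [0.5, 0.1, 2.8]
width: 0.0211
finger_force: 30.0
```

Call:
move_arm(
  deltas=[0, 0, 0, 0, 0, -2, 1, 0, 0, 0, 0, 0, -5, 1, 0, 0, 0, 0, 0, -9, 1, 0, 0, 0, 0, 0, -14, 1, 0, 0, 0, 0, 0, -17, 1, 0, 0, 0, 0, 0, -17, 1, 0, 0, 0, 0, 0, -17, 1, 0, 0, 0, 0, 0, -17, 1],
)

```text
time: 3.9
tool_pos: [0.5111, -0.0046, 0.2683]
ee_rot: [-3.14, -0.005, 2.59]
wrist_force: [0.4, 0.4, -1.6]
width: 0.0216
finger_force: 30.0
```

```bash
sed -i 's/c=(.391,-.365)/c=(.3892,-.3627)/' plan.py; python3 -c "
from look import *
t=sled(0,-.056,.265);print(t)
plan([(t,YAW)])
"
```

```text
[ 0.3599 -0.4104  0.265 ]
turn [-0.002 -0.005 -0.002] cm [ -8.41 -42.49   0.38] rows>= 9
```

Call:
move_arm(
  deltas=[0, -0.005, 0, -4.2, -21.2, 0.3, 1, 0, -0.005, 0, -4.2, -21.2, 0.3, 1, 0, -0.005, 0, -4.2, -21.2, 0.3, 1, 0, -0.005, 0, -4.2, -21.2, 0.3, 1, 0, -0.005, 0, -4.2, -21.2, 0.3, 1],
)

```text
time: 4.4
tool_pos: [0.4339, -0.2103, 0.265]
ee_rot: [-3.14, -0.0, 2.585]
wrist_force: [0.1, 0.5, -0.8]
width: 0.0214
finger_force: 30.0
```

Call:
move_arm(
  deltas=[0, 0, 0, -4.2, -21.3, 0, 1, 0, 0, 0, -4.2, -21.3, 0, 1, 0, 0, 0, -4.2, -21.3, 0, 1, 0, 0, 0, -4.2, -21.3, 0, 1, 0, 0, 0, -4.2, -21.3, 0, 1, 0, 0, 0, -4.2, -21.3, 0, 1, 0, 0, 0, -4.2, -21.3, 0, 1, 0, 0, 0, -4.2, -21.3, 0, 1],
)

```text
time: 5.2
tool_pos: [0.3615, -0.409, 0.2679]
ee_rot: [3.14, 0.004, 2.592]
wrist_force: [-0.4, 0.1, -2.3]
width: 0.0216
finger_force: 30.0
```

```bash
python3 -c "
from look import *
o=robot.get_obs(); print(o['tool_pos'],o['ee_rot'],o['joint_positions'],o['width'])
for n in ('wrist','scene','top'): 
    s,P=snap(n,n+'2.png'); np.save(n+'2.npy',P)
    q=cloud(P); q=q[(abs(q[:,2]-.125)<.004)&(np.hypot(q[:,0]-.389,q[:,1]+.363)<.13)]; print(n,len(q),cv2.minAreaRect(q[:,:2].astype(np.float32)))
a=cv2.imread('pics/scene2.png')[100:480,200:640]; b=cv2.imread('pics/wrist2.png')[:380,:]
a=cv2.resize(a,None,fx=.9,fy=.9); b=cv2.resize(b,None,fx=.62,fy=.62); h=max(a.shape[0],b.shape[0]); f=lambda i: cv2.copyMakeBorder(i,0,h-i.shape[0],0,0,0)
cv2.imwrite('pics/v2.png',np.hstack([f(a),f(b)])); 
"
```

```text
[ 0.3615 -0.409   0.2679] [3.1404 0.0041 2.5918] [-0.9526  0.0716  1.265   0.0028  1.8018 -1.973 ] 0.021550318379460552
wrist 4617 ((0.3905981183052063, -0.36330100893974304), (0.1903626024723053, 0.13253054022789001), 58.89531707763672)
scene 849 ((0.38893434405326843, -0.3629283308982849), (0.19274598360061646, 0.137884721159935), 59.36231994628906)
top 524 ((0.3911271095275879, -0.36622610688209534), (0.19044572114944458, 0.13337640464305878), 58.82339096069336)
```

View pics/v2.png

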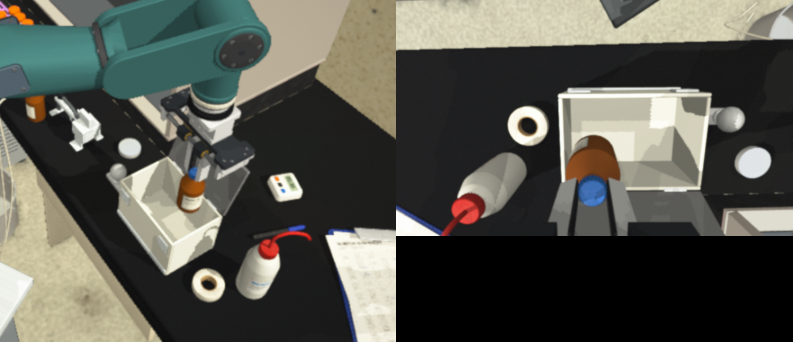

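```bash
sed -i 's/c=(.3892,-.3627)/c=(.3905,-.3633)/; s/58.5/58.9/; s/148.5/148.9/' plan.py; python3 -c "
from look import *
plan([(sled(0,-.054,.140),YAW),(sled(0,-.054,.1075),YAW)])
print(sled(-.02,.165,0))
"
```

```text
turn [ 0.     0.005 -0.007] cm [-0.03  0.03 12.87] rows>= 3
turn [0. 0. 0.] cm [ 0.   -0.    3.25] rows>= 1
[ 0.4586 -0.2117  0.    ]
```

Call:
move_arm(
  deltas=[0, 0.005, -0.007, 0, 0, 5, 1, 0, 0.005, -0.007, 0, 0, 9, 1, 0, 0.005, -0.007, 0, 0, 12, 1, 0, 0.005, -0.007, 0, 0, 14, 1, 0, 0.005, -0.007, 0, 0, 15.3, 1, 0, 0.005, -0.007, 0, 0, 16, 1, 0, 0.005, -0.007, 0, 0, 16, 1, 0, 0.005, -0.007, 0, 0, 16, 1],
)

```text
time: 6.15
tool_pos: [0.3621, -0.4116, 0.1097]
ee_rot: [-3.141, 0.002, 2.597]
wrist_force: [0.5, 0.6, -1.1]
width: 0.0215
finger_force: 30.0
```

Call:
move_arm(
  deltas=[0, 0, 0, 0, 0, 0.2, 1, 0, 0, 0, 0, 0, 0.2, 1, 0, 0, 0, 0, 0, 0.2, 0.3, 0, 0, 0, 0, 0, 0.2, 0.3, 0, 0, 0, 0, 0, 0.2, 0.3, 0, 0, 0, 0, 0, 0.2, 0.3],
)

```text
time: 6.75
tool_pos: [0.3615, -0.4111, 0.1066]
ee_rot: [-3.142, 0.0, 2.597]
wrist_force: [-0.6, -0.1, -0.0]
width: 0.0328
finger_force: 0.0
```

Call:
move_arm(
  deltas=[0, 0, 0, 0, 0, -3, 0.3, 0, 0, 0, 0, 0, -8, 0.3, 0, 0, 0, 0, 0, -13, 0.3, 0, 0, 0, 0, 0, -16, 0, 0, 0, 0, 0, 0, -16, -0.1, 0, 0, 0, 0, 0, -16, -0.1, 0, 0, 0, 0, 0, -16, -0.1],
)

```text
time: 7.45
tool_pos: [0.361, -0.4104, 0.2642]
ee_rot: [3.14, -0.003, 2.597]
wrist_force: [-0.5, 0.2, -0.1]
width: 0.0517
finger_force: 0.0
```

```bash
python3 -c "
from look import *
s,P=snap('wrist','w3.png'); caps(P,.112,.121)
plan([((.5580,.0829,.25),YAW),((.5583,.0829,.101),YAW)])
"
```

```text
cap 1026 [477. 252.] ((0.41894128918647766, -0.3147313892841339), 0.06947755813598633) 0.1168
cap 564 [308. 279.] ((0.36470067501068115, -0.4050114154815674), 0.07257198542356491) 0.1167
cap 503 [316. 232.] ((0.36180710792541504, -0.4095272421836853), 0.011377528309822083) 0.115
cap 726 [153. 301.] ((0.3453049659729004, -0.5804402232170105), 0.032289840281009674) 0.1164
cap 775 [619. 387.] ((0.6272073984146118, -0.2512163519859314), 0.023128222674131393) 0.1166
turn [ 0.002 -0.004 -0.002] cm [ 8.7  52.39  1.51] rows>= 11
turn [0. 0. 0.] cm [-0.03  0.02 14.9 ] rows>= 3
```

Call:
move_arm(
  deltas=[0, 0, 0, 4.4, 26, 1.5, -0.1, 0, 0, 0, 4.4, 26, 1.5, -0.1, 0, 0, 0, 4.4, 26, 1.5, -0.1, 0, 0, 0, 4.4, 26, 1.5, -0.1, 0, 0, 0, 4.4, 26, 1.5, -0.1, 0, 0, 0, 4.4, 26, 1.5, -0.1],
)

```text
time: 8.1
tool_pos: [0.4587, -0.1615, 0.2492]
ee_rot: [3.14, -0.004, 2.602]
wrist_force: [-0.0, -1.0, 0.3]
width: 0.0519
finger_force: 0.0
```

Call:
move_arm(
  deltas=[0, 0, 0, 4.4, 26.4, 0, -0.1, 0, 0, 0, 4.4, 26.4, 0, -0.1, 0, 0, 0, 4.4, 26.4, 0, -0.1, 0, 0, 0, 4.4, 26.4, 0, -0.1, 0, 0, 0, 4.4, 26.4, 0, -0.1, 0, 0, 0, 4.4, 26.4, 0, -0.1, 0, 0, 0, 4.4, 26.4, 0, -0.1, 0, 0, 0, 4.4, 26.4, 0, -0.1],
)

```text
time: 8.9
tool_pos: [0.5574, 0.0815, 0.2503]
ee_rot: [-3.139, -0.001, 2.596]
wrist_force: [-0.2, -0.3, -0.2]
width: 0.0519
finger_force: 0.0
```

```bash
python3 -c "
from look import *
s,P=snap('wrist','w4.png'); caps(P)
plan([((.559,.0829,.101),YAW)])
"
```

```text
cap 572 [319. 235.] ((0.55948805809021, 0.08336159586906433), 0.011648416519165039) 0.1099
cap 563 [401. 277.] ((0.6260800361633301, 0.1235489547252655), 0.011852222494781017) 0.1099
cap 419 [624. 339.] ((0.7803909182548523, 0.26437997817993164), 0.016329986974596977) 0.1122
cap 430 [580. 343.] ((0.7668425440788269, 0.23014843463897705), 0.017307223752141) 0.1124
cap 623 [ 25. 462.] ((0.6033247113227844, -0.2652323842048645), 0.01931728422641754) 0.1121
cap 3525 [315. 455.] ((0.743482768535614, -0.0312521830201149), 0.09161636978387833) 0.1115
cap 254 [610. 452.] ((0.8764992356300354, 0.20765122771263123), 0.011653355322778225) 0.1115
turn [-0.002 -0.001 -0.004] cm [-0.05  0.26 14.98] rows>= 3
```

Next: grasp bottle 2 and lift.

Call:
move_arm(
  deltas=[0, 0, -0.004, -0.1, 0.2, 5, -0.1, 0, 0, -0.004, -0.1, 0.2, 10, -0.1, 0, 0, -0.004, -0.1, 0.2, 12.5, -0.1, 0, 0, -0.004, -0.1, 0.2, 14, -0.1, 0, 0, -0.004, -0.1, 0.2, 14.9, -0.1, 0, 0, -0.004, -0.1, 0.2, 14.9, -0.1, 0, 0, -0.004, -0.1, 0.2, 14.9, -0.1],
)

```text
time: 9.65
tool_pos: [0.5609, 0.0836, 0.1044]
ee_rot: [3.14, 0.003, 2.6]
wrist_force: [-0.3, 1.5, 0.2]
width: 0.0519
finger_force: 0.0
```

Call:
move_arm(
  deltas=[0, 0, 0, 0, 0, 0, 1, 0, 0, 0, 0, 0, 0, 1, 0, 0, 0, 0, 0, 0, 1, 0, 0, 0, 0, 0, 0, 1, 0, 0, 0, 0, 0, 0, 1, 0, 0, 0, 0, 0, 0, 1],
)

```text
time: 10.25
tool_pos: [0.5599, 0.0839, 0.1028]
ee_rot: [3.141, 0.001, 2.601]
wrist_force: [0.0, 0.2, 2.1]
width: 0.0212
finger_force: 30.0
```

Call:
move_arm(
  deltas=[0, 0, 0, 0, 0, -2, 1, 0, 0, 0, 0, 0, -5, 1, 0, 0, 0, 0, 0, -9, 1, 0, 0, 0, 0, 0, -14, 1, 0, 0, 0, 0, 0, -17, 1, 0, 0, 0, 0, 0, -17, 1, 0, 0, 0, 0, 0, -17, 1, 0, 0, 0, 0, 0, -17, 1],
)

```text
time: 11.05
tool_pos: [0.5587, 0.0839, 0.2693]
ee_rot: [-3.139, -0.004, 2.601]
wrist_force: [0.2, 0.3, -1.7]
width: 0.0212
finger_force: 30.0
```

```bash
python3 -c "
from look import *
plan([(sled(0,.0,.265),YAW)])
"
```

```text
turn [-0.003 -0.004  0.002] cm [ -8.61 -47.     0.53] rows>= 10
```

Call:
move_arm(
  deltas=[0, 0, 0, -4.3, -23.5, 0.5, 1, 0, 0, 0, -4.3, -23.5, 0.5, 1, 0, 0, 0, -4.3, -23.5, 0.5, 1, 0, 0, 0, -4.3, -23.5, 0.5, 1, 0, 0, 0, -4.3, -23.5, 0.5, 1, 0, 0, 0, -4.3, -23.5, 0.5, 1],
)

```text
time: 11.65
tool_pos: [0.4729, -0.1433, 0.2643]
ee_rot: [-3.139, -0.005, 2.594]
wrist_force: [0.3, 1.1, -1.5]
width: 0.0213
finger_force: 30.0
```

Call:
move_arm(
  deltas=[0, 0, 0, -4.3, -23.5, 0, 1, 0, 0, 0, -4.3, -23.5, 0, 1, 0, 0, 0, -4.3, -23.5, 0, 1, 0, 0, 0, -4.3, -23.5, 0, 1, 0, 0, 0, -4.3, -23.5, 0, 1, 0, 0, 0, -4.3, -23.5, 0, 1, 0, 0, 0, -4.3, -23.5, 0, 1, 0, 0, 0, -4.3, -23.5, 0, 1],
)

```text
time: 12.45
tool_pos: [0.392, -0.3617, 0.2662]
ee_rot: [3.14, -0.002, 2.603]
wrist_force: [-0.4, 0.3, -1.3]
width: 0.0213
finger_force: 30.0
```

```bash
python3 -c "
from look import *
print(robot.get_obs()['width'])
plan([(sled(0,.0,.109),YAW)])
"
```

```text
0.02130639753515367
turn [ 0.002 -0.002  0.004] cm [ 0.01 -0.24 15.72] rows>= 4
```

Call:
move_arm(
  deltas=[0, 0, 0.004, 0, -0.2, 5, 1, 0, 0, 0.004, 0, -0.2, 9, 1, 0, 0, 0.004, 0, -0.2, 12, 1, 0, 0, 0.004, 0, -0.2, 14, 1, 0, 0, 0.004, 0, -0.2, 15.3, 1, 0, 0, 0.004, 0, -0.2, 15.8, 1, 0, 0, 0.004, 0, -0.2, 15.8, 1, 0, 0, 0.004, 0, -0.2, 15.8, 1],
)

```text
time: 13.25
tool_pos: [0.3913, -0.3654, 0.1109]
ee_rot: [-3.141, 0.003, 2.597]
wrist_force: [0.5, -0.2, -0.6]
width: 0.0214
finger_force: 30.0
```

Call:
move_arm(
  deltas=[0, 0, 0, 0, 0, 0, 1, 0, 0, 0, 0, 0, 0, 0.3, 0, 0, 0, 0, 0, 0, 0.3, 0, 0, 0, 0, 0, 0, 0.3, 0, 0, 0, 0, 0, 0, 0.3],
)

```text
time: 13.75
tool_pos: [0.3905, -0.3651, 0.1096]
ee_rot: [-3.142, 0.0, 2.597]
wrist_force: [-0.1, -0.6, -0.3]
width: 0.033
finger_force: 0.0
```

Call:
move_arm(
  deltas=[0, 0, 0, 0, 0, -3, 0.3, 0, 0, 0, 0, 0, -8, 0.3, 0, 0, 0, 0, 0, -13, 0.3, 0, 0, 0, 0, 0, -16, 0, 0, 0, 0, 0, 0, -16, -0.1, 0, 0, 0, 0, 0, -16, -0.1, 0, 0, 0, 0, 0, -16, -0.1],
)

```text
time: 14.45
tool_pos: [0.3899, -0.3644, 0.2672]
ee_rot: [3.14, -0.004, 2.597]
wrist_force: [-0.5, -0.1, 0.0]
width: 0.0514
finger_force: 0.0
```

```bash
python3 -c "
from look import *
s,P=snap('wrist','w5.png'); caps(P,.112,.121)
plan([((.625,.123,.25),YAW)])
"
```

```text
cap 496 [210. 237.] ((0.3461794853210449, -0.4354022741317749), 0.06039299815893173) 0.1166
cap 486 [424. 237.] ((0.43345099687576294, -0.2911214530467987), 0.06033087149262428) 0.1167
cap 500 [251. 231.] ((0.3611045479774475, -0.4094226658344269), 0.011418863199651241) 0.115
cap 496 [314. 234.] ((0.39109861850738525, -0.3660297691822052), 0.011553279124200344) 0.115
cap 797 [ 95. 301.] ((0.3455677330493927, -0.5795621275901794), 0.03253099322319031) 0.1165
cap 444 [316. 299.] ((0.4409264326095581, -0.39399799704551697), 0.04767565801739693) 0.1164
cap 1622 [606. 386.] ((0.6494228839874268, -0.21387094259262085), 0.0351334810256958) 0.117
cap 573 [608. 461.] ((0.7357787489891052, -0.24021679162979126), 0.021854082122445107) 0.1172
turn [ 0.001 -0.004 -0.002] cm [ 5.13 53.86  1.79] rows>= 11
```

Call:
move_arm(
  deltas=[0, 0, 0, 2.6, 27, 1, -0.1, 0, 0, 0, 2.6, 27, 1, -0.1, 0, 0, 0, 2.6, 27, 1, -0.1, 0, 0, 0, 2.6, 27, 1, -0.1, 0, 0, 0, 2.6, 27, 1, -0.1, 0, 0, 0, 2.6, 27, 1, -0.1],
)

```text
time: 15.1
tool_pos: [0.5084, -0.1166, 0.257]
ee_rot: [3.141, -0.004, 2.601]
wrist_force: [-0.6, -0.4, -0.3]
width: 0.0517
finger_force: 0.0
```

Call:
move_arm(
  deltas=[0, 0, 0, 2.5, 26.9, 1, -0.1, 0, 0, 0, 2.5, 26.9, 1, -0.1, 0, 0, 0, 2.5, 26.9, 1, -0.1, 0, 0, 0, 2.5, 26.9, 1, -0.1, 0, 0, 0, 2.5, 26.9, 1, -0.1, 0, 0, 0, 2.5, 26.9, 1, -0.1, 0, 0, 0, 2.5, 26.9, 1, -0.1, 0, 0, 0, 2.5, 26.9, 1, -0.1],
)

```text
time: 15.9
tool_pos: [0.6254, 0.1223, 0.2473]
ee_rot: [-3.139, -0.003, 2.597]
wrist_force: [-0.4, 0.2, -0.6]
width: 0.052
finger_force: 0.0
```

```bash
python3 -c "
from look import *
s,P=snap('wrist','w6.png'); caps(P); np.save('w6.npy',P)
plan([((.6253,.123,.101),YAW)])
"
```

```text
cap 587 [318. 236.] ((0.6267268061637878, 0.12329345941543579), 0.011862719431519508) 0.11
cap 457 [607. 254.] ((0.7669638991355896, 0.3212917149066925), 0.0174202099442482) 0.1126
cap 376 [553. 299.] ((0.7825371026992798, 0.2668788433074951), 0.017380032688379288) 0.1126
cap 394 [600. 300.] ((0.8028854131698608, 0.2983439564704895), 0.017590610310435295) 0.1133
cap 334 [506. 305.] ((0.7669295072555542, 0.2305024266242981), 0.0170928705483675) 0.1125
cap 755 [609. 393.] ((0.8796781301498413, 0.2728603482246399), 0.0264519564807415) 0.1108
cap 1616 [319. 396.] ((0.7538225650787354, 0.04501793906092644), 0.06823310256004333) 0.1106
cap 259 [ 22. 398.] ((0.6170123815536499, -0.18276140093803406), 0.02169126830995083) 0.1077
cap 563 [ 25. 463.] ((0.6695007085800171, -0.21643586456775665), 0.02032310888171196) 0.1171
turn [-0.002 -0.002 -0.003] cm [ 0.07  0.15 14.71] rows>= 3
```

Call:
move_arm(
  deltas=[0, 0, -0.003, 0, 0.1, 5, -0.1, 0, 0, -0.003, 0, 0.1, 10, -0.1, 0, 0, -0.003, 0, 0.1, 12.5, -0.1, 0, 0, -0.003, 0, 0.1, 14, -0.1, 0, 0, -0.003, 0, 0.1, 14.7, -0.1, 0, 0, -0.003, 0, 0.1, 14.7, -0.1, 0, 0, -0.003, 0, 0.1, 14.7, -0.1],
)

```text
time: 16.65
tool_pos: [0.6279, 0.123, 0.1048]
ee_rot: [3.139, 0.003, 2.599]
wrist_force: [0.5, -0.1, -0.5]
width: 0.0514
finger_force: 0.0
```

Call:
move_arm(
  deltas=[0, 0, 0, 0, 0, 0, 1, 0, 0, 0, 0, 0, 0, 1, 0, 0, 0, 0, 0, 0, 1, 0, 0, 0, 0, 0, 0, 1, 0, 0, 0, 0, 0, 0, 1, 0, 0, 0, 0, 0, 0, 1],
)

```text
time: 17.25
tool_pos: [0.6268, 0.1232, 0.1027]
ee_rot: [3.141, 0.001, 2.6]
wrist_force: [-1.0, -0.7, 1.5]
width: 0.0215
finger_force: 30.0
```

Call:
move_arm(
  deltas=[0, 0, 0, 0, 0, -2, 1, 0, 0, 0, 0, 0, -5, 1, 0, 0, 0, 0, 0, -9, 1, 0, 0, 0, 0, 0, -14, 1, 0, 0, 0, 0, 0, -17, 1, 0, 0, 0, 0, 0, -17, 1, 0, 0, 0, 0, 0, -17, 1, 0, 0, 0, 0, 0, -17, 1],
)

```text
time: 18.05
tool_pos: [0.6257, 0.1232, 0.2691]
ee_rot: [-3.138, -0.004, 2.6]
wrist_force: [0.0, -0.5, -1.0]
width: 0.0212
finger_force: 29.9
```

```bash
python3 -c "
from look import *
plan([(sled(0,.054,.265),YAW)])
"
```

```text
turn [-0.003 -0.004  0.001] cm [ -4.94 -48.41   0.54] rows>= 10
```

Call:
move_arm(
  deltas=[0, 0, 0, -2.5, -24.2, 0.5, 1, 0, 0, 0, -2.5, -24.2, 0.5, 1, 0, 0, 0, -2.5, -24.2, 0.5, 1, 0, 0, 0, -2.5, -24.2, 0.5, 1, 0, 0, 0, -2.5, -24.2, 0.5, 1, 0, 0, 0, -2.5, -24.2, 0.5, 1],
)

```text
time: 18.65
tool_pos: [0.5202, -0.1011, 0.2645]
ee_rot: [-3.138, -0.005, 2.593]
wrist_force: [0.5, 0.6, -2.1]
width: 0.0213
finger_force: 29.9
```

Call:
move_arm(
  deltas=[0, 0, 0, -2.4, -24.2, 0, 1, 0, 0, 0, -2.4, -24.2, 0, 1, 0, 0, 0, -2.4, -24.2, 0, 1, 0, 0, 0, -2.4, -24.2, 0, 1, 0, 0, 0, -2.4, -24.2, 0, 1, 0, 0, 0, -2.4, -24.2, 0, 1, 0, 0, 0, -2.4, -24.2, 0, 1, 0, 0, 0, -2.4, -24.2, 0, 1],
)

```text
time: 19.45
tool_pos: [0.4195, -0.3153, 0.266]
ee_rot: [3.14, -0.002, 2.601]
wrist_force: [0.5, -0.1, -0.9]
width: 0.0215
finger_force: 29.9
```

```bash
python3 -c "
from look import *
print(robot.get_obs()['width'])
plan([(sled(0,.055,.108),YAW)])
"
```

```text
0.021471219715047663
turn [ 0.001 -0.002  0.002] cm [-0.03 -0.13 15.8 ] rows>= 4
```

Call:
move_arm(
  deltas=[0, 0, 0.002, 0, -0.1, 5, 1, 0, 0, 0.002, 0, -0.1, 9, 1, 0, 0, 0.002, 0, -0.1, 12, 1, 0, 0, 0.002, 0, -0.1, 14, 1, 0, 0, 0.002, 0, -0.1, 15.3, 1, 0, 0, 0.002, 0, -0.1, 15.8, 1, 0, 0, 0.002, 0, -0.1, 15.8, 1, 0, 0, 0.002, 0, -0.1, 15.8, 1],
)

```text
time: 20.25
tool_pos: [0.4194, -0.3178, 0.1108]
ee_rot: [-3.141, 0.003, 2.598]
wrist_force: [0.2, -0.4, -0.4]
width: 0.0212
finger_force: 29.9
```

Call:
move_arm(
  deltas=[0, 0, 0, 0, 0, 0.1, 1, 0, 0, 0, 0, 0, 0.1, 0.3, 0, 0, 0, 0, 0, 0.1, 0.3, 0, 0, 0, 0, 0, 0.1, 0.3, 0, 0, 0, 0, 0, 0.1, 0.3],
)

```text
time: 20.75
tool_pos: [0.4186, -0.3177, 0.1087]
ee_rot: [-3.142, 0.001, 2.598]
wrist_force: [-0.3, 0.2, 0.5]
width: 0.033
finger_force: 0.0
```

Call:
move_arm(
  deltas=[0, 0, 0, 0, 0, -3, 0.3, 0, 0, 0, 0, 0, -8, 0.3, 0, 0, 0, 0, 0, -13, 0.3, 0, 0, 0, 0, 0, -18, 0.3, 0, 0, 0, 0, 0, -23, 1, 0, 0, 0, 0, 0, -23, 1, 0, 0, 0, 0, 0, -23, 1, 0, 0, 0, 0, 0, -23, 1],
)

```text
time: 21.55
tool_pos: [0.4182, -0.3173, 0.3365]
ee_rot: [3.141, -0.003, 2.598]
wrist_force: [-0.6, 0.4, -1.4]
width: 0.0044
finger_force: 0.0
```

```bash
python3 -c "
from look import *
s,P=snap('wrist','w7.png'); caps(P,.112,.121)
s,P=snap('top','t7.png'); caps(P,.112,.121)
a=ys-np.pi/2
for f in ('top0','scene0'):
    Q=cloud(np.load(f+'.npy')); d=Q-[.3905,-.3633,0]; S=np.c_[d[:,0]*np.cos(a)+d[:,1]*np.sin(a),-d[:,0]*np.sin(a)+d[:,1]*np.cos(a),d[:,2]]
    q=S[(abs(S[:,1])<.09)&(S[:,2]>.15)&(S[:,0]>.05)&(S[:,0]<.13)&(S[:,2]<.3)]; p=np.polyfit(q[:,2],q[:,0],1); print(f,len(q),p,p[0]*.125+p[1],'angle',np.pi/2+np.arctan(p[0]),q.max(0),q.min(0))
plan([(sled(.14,-.03,.335),YAW),(sled(.14,-.03,.235),YAW),(sled(.08,-.03,.235),YAW)])
"
```

```text
cap 914 [225. 247.] ((0.39013609290122986, -0.36355826258659363), 0.1084151566028595) 0.1169
cap 357 [207. 215.] ((0.3616892993450165, -0.4097394645214081), 0.011362559162080288) 0.1151
cap 348 [259. 217.] ((0.39084184169769287, -0.36566802859306335), 0.011315037496387959) 0.115
cap 346 [316. 217.] ((0.42009586095809937, -0.3183521032333374), 0.011255718767642975) 0.1149
cap 565 [ 78. 276.] ((0.3455573618412018, -0.5790408253669739), 0.03251639008522034) 0.1165
cap 8034 [513. 363.] ((0.6534315347671509, -0.187631756067276), 0.11045185476541519) 0.1171
cap 841 [512. 454.] ((0.7792966365814209, -0.2667500078678131), 0.03415447473526001) 0.1174
cap 253 [597.  22.] ((0.9718832969665527, -0.7388425469398499), 0.10694622993469238) 0.1165
cap 6608 [263. 124.] ((0.8081726431846619, 0.0948181226849556), 0.45759350061416626) 0.1158
cap 216 [126. 112.] ((0.7918826937675476, 0.2806112766265869), 0.0365549698472023) 0.1189
top0 2759 [0.293  0.0279] 0.06447741107546433 angle 1.8558094897513024 [0.1085 0.09   0.2574] [ 0.0694 -0.09    0.15  ]
scene0 3945 [0.2898 0.0253] 0.061488480400811285 angle 1.852872765110182 [0.1067 0.09   0.2532] [ 0.0644 -0.0899  0.15  ]
turn [ 0.001 -0.005 -0.001] cm [-14.04  -8.36  -0.  ] rows>= 4
turn [0. 0. 0.] cm [ 0. -0. 10.] rows>= 3
turn [0. 0. 0.] cm [ 6.  0. -0.] rows>= 2
```

Call:
move_arm(
  deltas=[0, 0, 0, -14, -8.4, 0, 1, 0, 0, 0, -14, -8.4, 0, 1, 0, 0, 0, -14, -8.4, 0, 1, 0, 0, 0, -14, -8.4, 0, 1, 0, 0, 0, -14, -8.4, 0, 1, 0, 0, 0, -14, -8.4, 0, 1],
)

```text
time: 22.25
tool_pos: [0.4946, -0.4614, 0.3368]
ee_rot: [3.14, -0.003, 2.598]
wrist_force: [1.8, 0.2, 0.5]
width: 0.0004
finger_force: 0.0
```

Call:
move_arm(
  deltas=[0, 0, 0, 0, 0, 4, 1, 0, 0, 0, 0, 0, 8, 1, 0, 0, 0, 0, 0, 10.5, 1, 0, 0, 0, 0, 0, 10.5, 1, 0, 0, 0, 0, 0, 10.5, 1, 0, 0, 0, 0, 0, 10.5, 1],
)

```text
time: 22.85
tool_pos: [0.4954, -0.462, 0.2373]
ee_rot: [-3.14, 0.006, 2.598]
wrist_force: [-0.3, -0.7, 0.1]
width: 0.0003
finger_force: 0.0
```

```bash
python3 -c "
from look import *
o=robot.get_obs();print(o['tool_pos'],o['wrist_force'],o['joint_positions'])
r=.11
T=[]
for a in (100,80,60,45,30,15,0):
    a=np.radians(a); x=.065-r*np.cos(a)+.008*np.sin(a)+.008; z=.125+r*np.sin(a)+.008*np.cos(a); z=min(z,.232); T.append((sled(x,-.03,z),YAW)); print(np.degrees(a).round(),x.round(4),z.round(4))
p,r0=o['tool_pos'],R.from_euler('xyz',o['ee_rot'])
for t in T: print((r0.inv().apply(t[0]-p)*100).round(2), (r0.inv()*down(YAW)).as_rotvec().round(3))
"
```

```text
[ 0.4954 -0.462   0.2373] [-0.3027 -0.7083  0.1028] [-0.8342  0.3726  0.9658  0.0001  1.7975 -1.8616]
100.0 0.1 0.2319Traceback (most recent call last):
  File "<string>", line 7, in <module>
    a=np.radians(a); x=.065-r*np.cos(a)+.008*np.sin(a)+.008; z=.125+r*np.sin(a)+.008*np.cos(a); z=min(z,.232); T.append((sled(x,-.03,z),YAW)); print(np.degrees(a).round(),x.round(4),z.round(4))
                                                                                                                                                                                      ^^^^^^^
AttributeError: 'float' object has no attribute 'round'
```

```bash
python3 -c "
from look import *
o=robot.get_obs(); r=.11
p,r0=o['tool_pos'],R.from_euler('xyz',o['ee_rot'])
for a in (100,80,60,45,30,15,0):
    a=np.radians(a); x=.065-r*np.cos(a)+.008*np.sin(a)+.008; z=.125+r*np.sin(a)+.008*np.cos(a); z=min(z,.232)
    print(np.degrees(a).round(),(r0.inv().apply(sled(x,-.03,z)-p)*100).round(2))
"
```

```text
100.0 [4.09 0.03 0.51]
80.0 [7.91 0.03 0.48]
60.0 [11.6   0.03  1.24]
45.0 [14.01  0.03  2.81]
30.0 [15.94  0.03  4.95]
15.0 [17.24  0.03  7.51]
0.0 [17.84  0.04 10.33]
```

Call:
move_arm(
  deltas=[0, 0, 0, 2, 0, 0.3, 1, 0, 0, 0, 4, 0, 0.5, 1, 0, 0, 0, 6, 0, 0.5, 1, 0, 0, 0, 8, 0, 0.5, 1, 0, 0, 0, 10, 0, 0.8, 1, 0, 0, 0, 11.6, 0, 1.2, 1, 0, 0, 0, 12.8, 0, 2, 1, 0, 0, 0, 14, 0, 2.8, 1],
)

```text
time: 23.65
tool_pos: [0.3758, -0.3904, 0.2093]
ee_rot: [-3.139, 0.008, 2.598]
wrist_force: [0.9, -1.3, 0.1]
width: 0.0004
finger_force: 0.5
```

Call:
move_arm(
  deltas=[0, 0, 0, 1, 0, 1.1, 1, 0, 0, 0, 1.9, 0, 2.2, 1, 0, 0, 0, 2.6, 0, 3.4, 1, 0, 0, 0, 3.2, 0, 4.7, 1, 0, 0, 0, 3.6, 0, 6.1, 1, 0, 0, 0, 3.8, 0, 7.4, 1, 0, 0, 0, 3.8, 0, 7.8, 1, 0, 0, 0, 3.8, 0, 7.8, 1],
)

```text
time: 24.45
tool_pos: [0.3435, -0.3711, 0.1335]
ee_rot: [-3.139, 0.006, 2.598]
wrist_force: [-4.1, 4.6, 15.2]
width: 0.0003
finger_force: 8.0
```

```bash
python3 -c "
from look import *
o=robot.get_obs();print(o['tool_pos'],o['wrist_force'])
s,P=snap('wrist','w8.png'); Q=cloud(P); d=Q-[.3905,-.3633,0];a=ys-np.pi/2; S=np.c_[d[:,0]*np.cos(a)+d[:,1]*np.sin(a),-d[:,0]*np.sin(a)+d[:,1]*np.cos(a),d[:,2]]
q=S[(abs(S[:,1])<.085)&(abs(S[:,0])<.055)&(S[:,2]<.17)&(S[:,2]>.1)]; print(len(q),np.polyfit(q[:,0],q[:,2],1),np.percentile(q[:,2],[5,50,95]))
"
```

```text
[ 0.3435 -0.3711  0.1335] [-4.0647  4.6499 15.2351]
35599 [-0.0326  0.1338] [0.1325 0.1335 0.1389]
```

```bash
python3 -c "
from look import *
o=robot.get_obs();p=o['tool_pos'].copy(); p[2]=.27
plan([(p,YAW),((.47,-.18,.27),1.84),((.58,-.0,.25),1.082)])
"
```

```text
turn [-0.003  0.006 -0.001] cm [ -0.08  -0.04 -13.65] rows>= 3
turn [-0.    -0.     0.759] cm [-0.96 22.89  0.  ] rows>= 6
turn [ 0.    -0.     0.758] cm [14.43 15.39  2.  ] rows>= 6
```

Call:
move_arm(
  deltas=[0, 0.006, 0, 0, 0, -3, 1, 0, 0.006, 0, 0, 0, -8, 1, 0, 0.006, 0, 0, 0, -13.6, 1, 0, 0.006, 0, 0, 0, -13.6, 1],
)

```text
time: 24.9
tool_pos: [0.3446, -0.3723, 0.2729]
ee_rot: [-3.135, 0.009, 2.598]
wrist_force: [0.6, -0.4, 0.0]
width: 0.0005
finger_force: 0.0
```

Call:
move_arm(
  deltas=[0, 0, 0.76, -1, 23, 0, 0.3, 0, 0, 0.76, -1, 23, 0, 0.3, 0, 0, 0.76, -1, 23, 0, 0.3, 0, 0, 0.76, -1, 23, 0, 0.3, 0, 0, 0.76, -1, 23, 0, 0.3, 0, 0, 0.76, -1, 23, 0, 0.3, 0, 0, 0.76, -1, 23, 0, 0.3],
)

```text
time: 25.6
tool_pos: [0.4712, -0.1765, 0.2638]
ee_rot: [-3.139, -0.004, 1.842]
wrist_force: [-0.4, -0.9, 0.7]
width: 0.0325
finger_force: 0.0
```

Call:
move_arm(
  deltas=[0, 0, 0.757, 14.4, 15.4, 2, -0.1, 0, 0, 0.757, 14.4, 15.4, 2, -0.1, 0, 0, 0.757, 14.4, 15.4, 2, -0.1, 0, 0, 0.757, 14.4, 15.4, 2, -0.1, 0, 0, 0.757, 14.4, 15.4, 2, -0.1, 0, 0, 0.757, 14.4, 15.4, 2, -0.1, 0, 0, 0.757, 14.4, 15.4, 2, -0.1, 0, 0, 0.757, 14.4, 15.4, 2, -0.1],
)

```text
time: 26.4
tool_pos: [0.5805, 0.0003, 0.2436]
ee_rot: [-3.136, -0.0, 1.082]
wrist_force: [-0.1, -0.2, -0.4]
width: 0.0517
finger_force: 0.0
```

```bash
python3 -c "
from look import *
o=robot.get_obs();print(o['tool_pos'],o['ee_rot'],o['joint_positions'])
s,P=snap('wrist','w9.png'); np.save('w9.npy',P); np.save('w9i.npy',s['image']); Q=cloud(P)
"
```

```text
[0.5805 0.0003 0.2436] [-3.1363 -0.0002  1.0819] [-0.0985  0.1555  1.2202  0.0022  1.7706  0.3909]
```

View pics/w9.png

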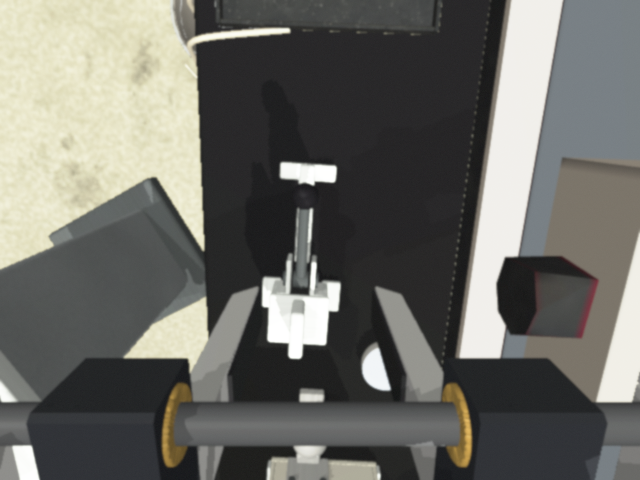

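```bash
cat > bar.py <<'E'
from look import *
from scipy.optimize import least_squares
def bar(P,img,fin0,knob0,zoff=0):
    Q=P.reshape(-1,3); I=img.reshape(-1,3).astype(int); ok=~np.isnan(Q).any(1); Q=Q[ok]; I=I[ok]
    f=sel(Q,fin0,.05,.092+zoff,.107+zoff); c=cv2.minAreaRect(f[:,:2].astype(np.float32))
    m=(np.linalg.norm(Q[:,:2]-knob0[:2],axis=1)<.03)&(abs(Q[:,2]-knob0[2])<.025)&(I.max(1)<60); k=Q[m]
    x=least_squares(lambda x:np.linalg.norm(k-x,axis=1)-.012,knob0,loss='soft_l1',f_scale=.001).x if len(k)>10 else None
    print('fin n',len(f),c,'top',np.median(f[:,2]) if len(f) else None); print('knob n',len(k),x)
    if x is not None and len(f): v=np.array(c[0])-x[:2]; print('bar yaw',np.arctan2(v[1],v[0]),'tool yaw',np.arctan2(-v[1],-v[0]),'dist',np.hypot(*v))
    return c,x
E
python3 -c "
from bar import *
P=np.load('w9.npy'); I=np.load('w9i.npy'); c,x=bar(P,I,(.541,-.081),np.array([.595,.024,.07]))
print(P[196,305],P[196,303],I[196,305])
"
```

```text
fin n 659 ((0.5213413834571838, -0.07019779086112976), (0.043341975659132004, 0.011958355084061623), 58.29683303833008) top 0.10159875336528768
knob n 558 [0.5827 0.0291 0.0705]
bar yaw -2.124634327082053 tool yaw 1.0169583265077402 dist 0.11673962500922232
[0.584  0.0304 0.0816] [0.5826 0.0312 0.0819] [49 48 51]
```

```bash
python3 -c "
from bar import *
P=np.load('w9.npy')
for u,v in ((285,170),(330,174),(308,166),(308,178),(307,183)): print(P[v,u])
yw=1.017
plan([((.583,.0295,.12),yw),((.583,.0295,.060),yw)])
"
```

```text
[0.5713 0.0539 0.0071]
[0.6092 0.0292 0.0062]
[0.596  0.049  0.0492]
[0.591  0.0397 0.0494]
[0.5899 0.0382 0.0718]
turn [-0.005 -0.     0.064] cm [ 2.7  -1.09 12.38] rows>= 3
turn [0. 0. 0.] cm [ 0. -0.  6.] rows>= 2
```

Call:
move_arm(
  deltas=[-0.005, 0, 0.064, 2.7, -1.1, 5, -0.1, -0.005, 0, 0.064, 2.7, -1.1, 10, -0.1, -0.005, 0, 0.064, 2.7, -1.1, 14, -0.1, -0.005, 0, 0.064, 2.7, -1.1, 17, -0.1, -0.005, 0, 0.064, 2.7, -1.1, 19, -0.1, -0.005, 0, 0.064, 2.7, -1.1, 19, -0.1, -0.005, 0, 0.064, 2.7, -1.1, 19, -0.1],
)

```text
time: 27.15
tool_pos: [0.5828, 0.0302, 0.0542]
ee_rot: [-3.141, -0.0, 1.016]
wrist_force: [-0.9, -0.6, 0.2]
width: 0.0517
finger_force: 0.0
```

Call:
move_arm(
  deltas=[0, 0, 0, 0, 0, 0, 1, 0, 0, 0, 0, 0, 0, 1, 0, 0, 0, 0, 0, 0, 1, 0, 0, 0, 0, 0, 0, 1, 0, 0, 0, 0, 0, 0, 1, 0, 0, 0, 0, 0, 0, 1],
)

```text
time: 27.75
tool_pos: [0.5836, 0.031, 0.054]
ee_rot: [3.14, -0.001, 1.017]
wrist_force: [1.8, 0.5, -0.1]
width: 0.0223
finger_force: 30.0
```

Call:
move_arm(
  deltas=[0, 0, 0, -0.2, 0, -0.8, 1, 0, 0, 0, -0.44, 0, -1.6, 1, 0, 0, 0, -0.8, 0, -2.35, 1, 0, 0, 0, -1.19, 0, -3.08, 1, 0, 0, 0, -1.7, 0, -3.75, 1, 0, 0, 0, -2.22, 0, -4.39, 1, 0, 0, 0, -3.15, 0, -5.22, 1, 0, 0, 0, -3.9, 0, -5.7, 1],
)

```text
time: 28.55
tool_pos: [0.5617, -0.0026, 0.1112]
ee_rot: [-3.141, -0.001, 1.017]
wrist_force: [0.1, 0.9, -3.3]
width: 0.0224
finger_force: 30.0
```

Call:
move_arm(
  deltas=[0, 0, 0, 0, 0, 0, 1, 0, 0, 0, 0, 0, 0, 1, 0, 0, 0, 0, 0, 0, -0.1, 0, 0, 0, 0, 0, 0, -0.1, 0, 0, 0, 0, 0, 0, -0.1, 0, 0, 0, 0, 0, 0, -0.1],
)

```text
time: 29.15
tool_pos: [0.5623, -0.002, 0.1105]
ee_rot: [-3.141, -0.0, 1.017]
wrist_force: [0.2, 0.1, 0.1]
width: 0.05
finger_force: 0.0
```

Call:
move_arm(
  deltas=[0, 0, 0, 0, 0, -3, -0.1, 0, 0, 0, 0, 0, -7, -0.1, 0, 0, 0, 2, 0, -11, -0.1, 0, 0, 0, 3, 0, -13, -0.1, 0, 0, 0, 3, 0, -13, -0.1, 0, 0, 0, 3, 0, -13, -0.1],
)

```text
time: 29.75
tool_pos: [0.5778, 0.0233, 0.2397]
ee_rot: [-3.14, 0.001, 1.017]
wrist_force: [-0.5, 0.4, 0.1]
width: 0.0517
finger_force: 0.0
```

```bash
python3 -c "
from bar import *
o=robot.get_obs();print(o['tool_pos'],o['ee_rot'])
s,P=snap('wrist','w10.png'); np.save('w10.npy',P); np.save('w10i.npy',s['image']); bar(P,s['image'],(.521,-.070),np.array([.562,-.005,.125]))
"
```

```text
[0.5778 0.0233 0.2397] [-3.1402  0.0005  1.0172]
fin n 677 ((0.5276596546173096, -0.05794582515954971), (0.07164323329925537, 0.011485832743346691), 58.4322395324707) top 0.10149882139644673
knob n 709 [ 0.5616 -0.0025  0.1254]
bar yaw -2.120312855396877 tool yaw 1.0212797981929158 dist 0.06506646477019425
```

View pics/w10.png

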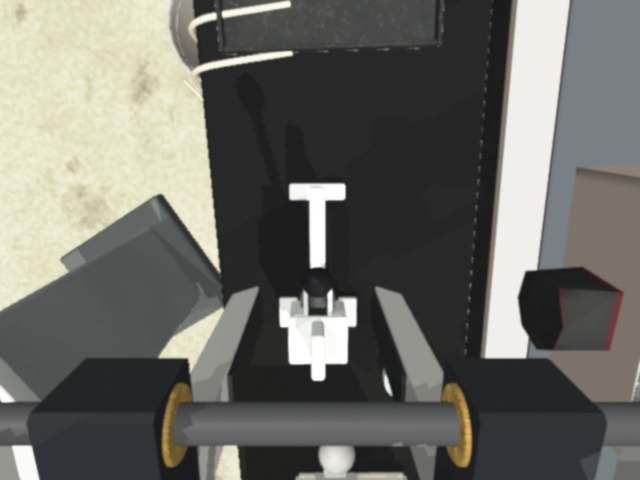

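```bash
python3 -c "
from bar import *
P=np.load('w10.npy'); Q=cloud(P); f=sel(Q,(.5194,-.0709),.028,.096,.107); c=cv2.minAreaRect(f[:,:2].astype(np.float32)); print(len(f),c,f.mean(0))
q=sel(Q,(.54,-.03),.16,.045,.053); print(len(q),cv2.minAreaRect(q[:,:2].astype(np.float32)))
q=q[np.hypot(q[:,0]-.5194,q[:,1]+.0709)>.06]; l=cv2.fitLine(q[:,:2].astype(np.float32),cv2.DIST_HUBER,0,.001,.001).ravel(); print(len(q),l,np.arctan2(l[1],l[0]), 'lat off of fin',np.cross(l[:2],np.array(c[0])-l[2:]))
yw=1.02
plan([((*np.array(c[0]),.16),yw),((*np.array(c[0]),.0725),yw)])
"
```

```text
623 ((0.5202481746673584, -0.06994650512933731), (0.043431561440229416, 0.011459198780357838), 58.559112548828125) [ 0.5211 -0.0688  0.1014]
1287 ((0.5621020793914795, -8.558481931686401e-05), (0.1190534383058548, 0.05371952801942825), 59.389774322509766)
1193 [0.5249 0.8511 0.5746 0.019 ] 1.0181456 lat off of fin -0.00039405889910282266
turn [-0.004  0.002 -0.003] cm [-10.89   0.08   7.86] rows>= 3
turn [0. 0. 0.] cm [ 0.   -0.    8.75] rows>= 2<string>:5: DeprecationWarning: Arrays of 2-dimensional vectors are deprecated. Use arrays of 3-dimensional vectors instead. (deprecated in NumPy 2.0)
```

Call:
move_arm(
  deltas=[-0.004, 0.002, -0.003, -5, 0.1, 0, -0.2, -0.004, 0.002, -0.003, -10, 0.1, 0, -0.2, -0.004, 0.002, -0.003, -10.9, 0.1, 3, -0.2, -0.004, 0.002, -0.003, -10.9, 0.1, 8, -0.2, -0.004, 0.002, -0.003, -10.9, 0.1, 12, -0.2, -0.004, 0.002, -0.003, -10.9, 0.1, 14, -0.2, -0.004, 0.002, -0.003, -10.9, 0.1, 14, -0.2, -0.004, 0.002, -0.003, -10.9, 0.1, 14, -0.2],
)

```text
time: 30.6
tool_pos: [0.5203, -0.07, 0.0992]
ee_rot: [3.141, -0.001, 1.019]
wrist_force: [-0.4, -1.1, 0.8]
width: 0.0563
finger_force: 0.0
```

```bash
python3 -c "
from bar import *
o=robot.get_obs();print(o['tool_pos'],o['wrist_force'])
plan([((.5202,-.0699,.0725),1.019)])
"
```

```text
[ 0.5203 -0.07    0.0992] [-0.3716 -1.0907  0.7673]
turn [ 0.    -0.001  0.   ] cm [-0.01 -0.01  2.67] rows>= 1
```

Call:
move_arm(
  deltas=[0, 0, 0, 0, 0, 1.5, -0.2, 0, 0, 0, 0, 0, 2.5, -0.2, 0, 0, 0, 0, 0, 2.5, -0.2, 0, 0, 0, 0, 0, 2.5, 1, 0, 0, 0, 0, 0, 2.5, 1, 0, 0, 0, 0, 0, 2.5, 1, 0, 0, 0, 0, 0, 2.5, 1, 0, 0, 0, 0, 0, 2.5, 1],
)

```text
time: 31.4
tool_pos: [0.5216, -0.0698, 0.0756]
ee_rot: [3.138, -0.002, 1.02]
wrist_force: [-0.7, 1.1, -0.1]
width: 0.0198
finger_force: 0.0
```

Call:
move_arm(
  deltas=[0, 0, 0, 0, 0, 0, 1, 0, 0, 0, 0, 0, 0, 1, 0, 0, 0, 0, 0, -1, 1, 0, 0, 0, 0, 0, -3, 1, 0, 0, 0, 0, 0, -5, 1, 0, 0, 0, 0, 0, -7, 1, 0, 0, 0, 0, 0, -9, 1, 0, 0, 0, 0, 0, -9, 1],
)

```text
time: 32.2
tool_pos: [0.5224, -0.0703, 0.168]
ee_rot: [3.134, -0.003, 1.02]
wrist_force: [0.3, -0.3, -5.1]
width: 0.012
finger_force: 30.0
```

Call:
move_arm(
  deltas=[0, 0, 0, 0, 0, 0, 1, 0, 0, 0, 0, 0, 0, 1, 0, 0, 0, 0, 0, 0, 1],
)

```text
time: 32.5
tool_pos: [0.5201, -0.0696, 0.1634]
ee_rot: [-3.141, -0.001, 1.02]
wrist_force: [0.9, 0.2, -5.8]
width: 0.0117
finger_force: 30.0
```

```bash
python3 -c "
from bar import *
o=robot.get_obs();print(o['tool_pos'],o['ee_rot'])
for n in ('scene','top','wrist'):
    s,P=snap(n,n+'11.png'); np.save(n+'11.npy',P); np.save(n+'11i.npy',s['image'])
a=cv2.imread('pics/scene11.png')[150:400,180:480]; cv2.imwrite('pics/v11.png',cv2.resize(a,None,fx=2.4,fy=2.4))
"
```

```text
[ 0.5201 -0.0696  0.1634] [-3.1411 -0.0009  1.0197]
```

View pics/v11.png

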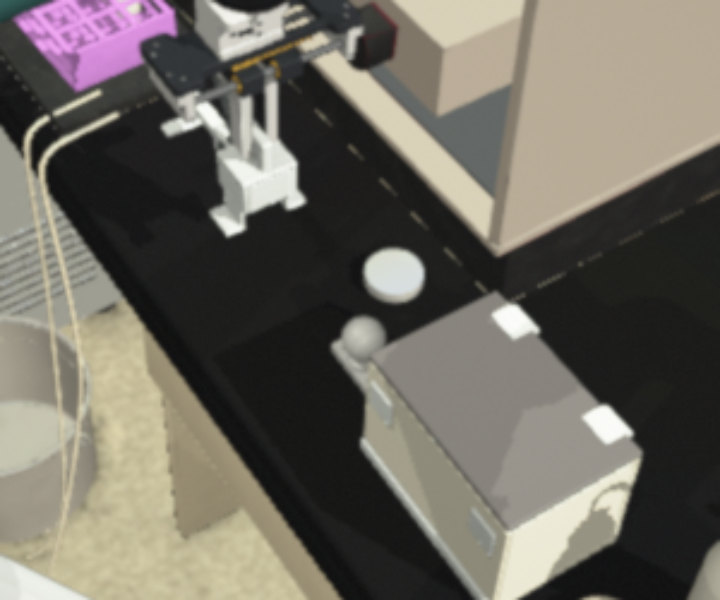

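```bash
python3 -c "
from bar import *
t=np.array([.5201,-.0696]); b=np.array([np.cos(1.0197),np.sin(1.0197)])
for n in ('wrist11','top11','scene11'):
    Q=cloud(np.load(n+'.npy')); d=Q[:,:2]-t; X=-(d@b)+.002; Y=d@np.array([b[1],-b[0]])  # bar coords (x nose, y up to sign)
    for x0 in (-.135,-.12,-.105,-.09):
        m=(abs(X-x0)<.006)&(abs(Y)<.02)&(Q[:,2]>.08)&(Q[:,2]<.16); 
        if m.sum()>5: z=np.median(Q[m,2]); print(n,x0,m.sum(),z.round(4),'y mid',np.round((Y[m].max()+Y[m].min())/2,4))
    m=(X>.008)&(X<.03)&(abs(Y)>.011)&(abs(Y)<.03)&(Q[:,2]>.13)&(Q[:,2]<.175); print(n,'roof',m.sum(),np.median(Q[m,2]) if m.any() else '', X[m].max() if m.any() else '', (Y[m].max(),Y[m].min()) if m.any() else '')
o=.0434+.09
"
```

```text
wrist11 -0.135 1007 0.0949 y mid 0.0
wrist11 -0.12 1415 0.1362 y mid 0.0
wrist11 -0.105 835 0.1369 y mid -0.0003
wrist11 -0.09 64 0.137 y mid -0.0005
wrist11 roof 407 0.15728151864538742 0.026554322262862175 (np.float64(0.027682097719273262), np.float64(-0.02830825322094943))
top11 roof 5 0.157792640986135 0.029915766791591726 (np.float64(0.027496933609949665), np.float64(0.02145601096882349))
scene11 -0.135 8 0.093 y mid -0.0138
scene11 -0.12 34 0.0928 y mid -0.0069
scene11 -0.09 29 0.1355 y mid -0.0042
scene11 roof 226 0.1543831332082764 0.029992734738023975 (np.float64(0.02499669140734563), np.float64(-0.029934570401785484))
```

```bash
python3 -c "
from bar import *
for n in ('w1','wrist2','w9','w10','wrist11','top11','scene11','w6'):
    Q=cloud(np.load(n+'.npy')); q=sel(Q,(.458,-.212),.03,.046,.08)
    if len(q)>50: 
        r=least_squares(lambda x:np.linalg.norm(q-x,axis=1)-.02,[.458,-.212,.045],loss='soft_l1',f_scale=.001); print(n,len(q),r.x.round(4))
for n in ('wrist2','top11','scene11'):
    Q=cloud(np.load(n+'.npy')); q=sel(Q,(.3905,-.3633),.13,.12,.136); c=cv2.minAreaRect(q[:,:2].astype(np.float32)); print(n,c)
"
```

```text
w1 1347 [ 0.4578 -0.2112  0.045 ]
wrist2 1371 [ 0.4578 -0.211   0.0449]
w9 310 [ 0.4579 -0.211   0.045 ]
w10 865 [ 0.4577 -0.2114  0.0449]
top11 264 [ 0.4584 -0.2137  0.0461]
scene11 236 [ 0.4561 -0.21    0.0449]
wrist2 ((0.39119577407836914, -0.36376699805259705), (0.19033914804458618, 0.1345624327659607), 58.66081237792969)
top11 ((0.39327988028526306, -0.3673437237739563), (0.19047528505325317, 0.13817821443080902), 58.746334075927734)
scene11 ((0.3896097242832184, -0.3639134168624878), (0.191883385181427, 0.14006730914115906), 59.15626907348633)
```

```bash
python3 -c "
from bar import *
plan([((.4568,-.2129,.160),1.026)])
"
```

```text
turn [ 0.001 -0.002 -0.006] cm [-15.54   2.05   0.42] rows>= 4
```

Call:
move_arm(
  deltas=[0, -0.001, -0.006, -3, 0.4, 0, 1, 0, -0.001, -0.006, -6.5, 0.8, 0, 1, 0, -0.001, -0.006, -10, 1.3, 0, 1, 0, -0.001, -0.006, -13, 1.7, 0, 1, 0, -0.001, -0.006, -15.5, 2.05, 0.3, 1, 0, -0.001, -0.006, -15.5, 2.05, 0.3, 1, 0, -0.001, -0.006, -15.5, 2.05, 0.3, 1, 0, -0.001, -0.006, -15.5, 2.05, 0.3, 1],
)

```text
time: 33.45
tool_pos: [0.4578, -0.212, 0.1621]
ee_rot: [3.139, -0.002, 1.026]
wrist_force: [0.1, 0.0, -5.4]
width: 0.0119
finger_force: 30.0
```

```bash
python3 -c "
from bar import *
o=robot.get_obs();print(o['tool_pos'],o['ee_rot'])
plan([((.4568,-.2129,.100),1.026),((.4568,-.2129,.0767),1.026)])
s,P=snap('wrist'); np.save('w12.npy',P); np.save('w12i.npy',s['image'])
t=o['tool_pos'][:2]; b=np.array([np.cos(1.026),np.sin(1.026)]); Q=cloud(P); d=Q[:,:2]-t; X=-(d@b)+.002; Y=d@np.array([b[1],-b[0]])
m=(X>.008)&(X<.03)&(abs(Y)>.011)&(abs(Y)<.03)&(Q[:,2]>.13)&(Q[:,2]<.175); print('roof',m.sum(),np.median(Q[m,2]), X[m].max(), (Y[m].max(),Y[m].min()))
for x0 in (-.12,-.105):
    m=(abs(X-x0)<.006)&(abs(Y)<.02)&(Q[:,2]>.08)&(Q[:,2]<.16); print(x0,np.median(Q[m,2]),(Y[m].max()+Y[m].min())/2)
"
```

```text
[ 0.4578 -0.212   0.1621] [ 3.1387 -0.0018  1.0264]
turn [ 0.003 -0.002  0.   ] cm [-0.14 -0.05  6.21] rows>= 2
turn [0. 0. 0.] cm [-0.   -0.    2.33] rows>= 1
roof 426 0.15554734035325363 0.027775009125727473 (np.float64(0.02742685480441401), np.float64(-0.028634251330780812))
-0.12 0.13011485683424046 5.189978827830483e-07
-0.105 0.13181100183357003 -0.0006155681523203533
```

Call:
move_arm(
  deltas=[0, 0, 0, -0.1, 0, 0, 1, 0, 0, 0, -0.1, 0, 0, 1, 0, 0, 0, -0.1, 0, 0, 1],
)

```text
time: 33.8
tool_pos: [0.4571, -0.2131, 0.1621]
ee_rot: [3.139, -0.001, 1.027]
wrist_force: [0.4, 0.3, -5.6]
width: 0.0118
finger_force: 30.0
```

```bash
cat > tilt.py <<'E'
from bar import *
o=robot.get_obs();print(o['tool_pos'],o['ee_rot'],o['wrist_force'])
s,P=snap('wrist','tilt%d.png'%(o['time']*100)); yw=o['ee_rot'][2]
t=o['tool_pos'][:2]; b=np.array([np.cos(yw),np.sin(yw)]); Q=cloud(P); d=Q[:,:2]-t; X=-(d@b)+.002; Y=d@np.array([b[1],-b[0]]); z=o['tool_pos'][2]
m=(X>.008)&(X<.03)&(abs(Y)>.011)&(abs(Y)<.03)&(abs(Q[:,2]-z+.005)<.02); p=np.polyfit(X[m],Q[m,2],1); print('roof',m.sum(),np.median(Q[m,2])-z,'slope',p[0], X[m].max(), (Y[m].max(),Y[m].min()))
m=(X<-.085)&(X>-.125)&(abs(Y)<.006)&(abs(Q[:,2]-z+.027)<.02); p=np.polyfit(X[m],Q[m,2],1); print('tail',m.sum(),np.median(Q[m,2])-z,'slope',p[0])
E
python3 tilt.py
```

```text
[ 0.4571 -0.2131  0.1621] [ 3.1386 -0.0012  1.0266] [ 0.3811  0.2877 -5.5973]
roof 424 -0.0063469502381185705 slope -0.003515817114496421 0.027836888925487496 (np.float64(0.027375247130859516), np.float64(-0.02861189583193635))
tail 1632 -0.03040439022555544 slope 0.03014221340522407
```

Call:
move_arm(
  deltas=[0.003, 0.03, 0, 0.05, 0, 0.2, 1, 0.003, 0.03, 0, 0.05, 0, 0.8, 1, 0.003, 0.03, 0, 0.05, 0, 1.6, 1, 0.003, 0.03, 0, 0.05, 0, 2.2, 1, 0.003, 0.03, 0, 0.05, 0, 2.5, 1, 0.003, 0.03, 0, 0.05, 0, 2.5, 1, 0.003, 0.03, 0, 0.05, 0, 2.5, 1],
)

```text
time: 34.55
tool_pos: [0.4574, -0.213, 0.1371]
ee_rot: [3.142, -0.031, 1.026]
wrist_force: [-0.1, 0.6, -6.3]
width: 0.0116
finger_force: 30.0
```

```bash
python3 tilt.py; python3 -c "
from plan import *
plan([((.4571,-.2124,.0767),1.027,0.0)])"
```

```text
[ 0.4574 -0.213   0.1371] [ 3.1415 -0.0312  1.026 ] [-0.0532  0.5588 -6.3204]
roof 423 -0.006876529586741481 slope -0.021657253172972773 0.026624186403186652 (np.float64(0.027334587404925517), np.float64(-0.028756930550156004))
tail 1547 -0.027145397686436118 slope 0.0042737210453043
turn [ 0.001 -0.031 -0.001] cm [-0.15 -0.08  6.06] rows>= 2
```

```bash
python3 -c "
from plan import *
p=np.array([.4574-.0003,-.2130-.0004])
plan([((*p,.1),1.026,-.031),((*p,.078),1.026,-.031)])"
```

```text
turn [ 0.001 -0.    -0.   ] cm [-0.16 -0.02  3.73] rows>= 1
turn [0. 0. 0.] cm [-0.07 -0.    2.2 ] rows>= 1
```

Call:
move_arm(
  deltas=[0, 0, 0, -0.07, 0, 0.6, 1, 0, 0, 0, -0.09, 0, 1.3, 1, 0, 0, 0, -0.11, 0, 2, 1, 0, 0, 0, -0.13, 0, 2.7, 1, 0, 0, 0, -0.15, 0, 3.4, 1, 0, 0, 0, -0.16, 0, 3.7, 1, 0, 0, 0, -0.16, 0, 3.7, 1, 0, 0, 0, -0.16, 0, 3.7, 1],
)

```text
time: 35.4
tool_pos: [0.4572, -0.2135, 0.1002]
ee_rot: [3.141, -0.031, 1.026]
wrist_force: [0.6, -0.3, -5.6]
width: 0.0117
finger_force: 30.0
```

Free so far (no contact). Continue down.

Call:
move_arm(
  deltas=[0, 0, 0, -0.01, 0, 0.4, 1, 0, 0, 0, -0.03, 0, 0.9, 1, 0, 0, 0, -0.05, 0, 1.4, 1, 0, 0, 0, -0.06, 0, 1.8, 1, 0, 0, 0, -0.07, 0, 2.1, 1, 0, 0, 0, -0.07, 0, 2.2, 1, 0, 0, 0, -0.07, 0, 2.2, 1, 0, 0, 0, -0.07, 0, 2.2, 1],
)

```text
time: 36.2
tool_pos: [0.4573, -0.2131, 0.0778]
ee_rot: [-3.142, -0.032, 1.026]
wrist_force: [2.4, 3.5, -6.0]
width: 0.0121
finger_force: 30.0
```

```bash
python3 tilt.py; cd pics; python3 -c "
import cv2,glob
f=sorted(glob.glob('tilt*.png'),key=lambda s:int(s[4:-4]))[-1]; print(f)"
```

```text
[ 0.4573 -0.2131  0.0778] [-3.1415 -0.0321  1.0259] [ 2.432   3.4799 -6.0273]
roof 419 -0.0068032646477765996 slope -0.039801889394353356 0.027160143108960574 (np.float64(0.027383314017768973), np.float64(-0.02872778045453284))
tail 1559 -0.026755181268566172 slope -0.0017555631555948867
tilt3620.png
```

Call:
move_arm(
  deltas=[0, 0, 0, 0, 0, 0.15, 1, 0, 0, 0, 0, 0, 0.15, 1, 0, 0, 0, 0, 0, 0.15, 1],
)

```text
time: 36.55
tool_pos: [0.4573, -0.2132, 0.0773]
ee_rot: [3.141, -0.032, 1.026]
wrist_force: [1.0, 6.0, 0.9]
width: 0.0118
finger_force: 30.0
```

Call:
move_arm(
  deltas=[0, 0, 0, 0, 0, 0, -0.1, 0, 0, 0, 0, 0, 0, -0.1, 0, 0, 0, 0, 0, 0, -0.1, 0, 0, 0, 0, 0, 0, -0.1, 0, 0, 0, 0, 0, 0, -0.1],
)

```text
time: 37.05
tool_pos: [0.457, -0.2138, 0.0767]
ee_rot: [3.141, -0.031, 1.026]
wrist_force: [-0.1, 0.1, 0.2]
width: 0.0482
finger_force: 0.0
```

Call:
move_arm(
  deltas=[0, 0, 0, 0, 0, -3, -0.1, 0, 0, 0, 0, 0, -7, -0.1, 0, 0.031, 0, 2, 0, -11, -0.1, 0, 0.031, 0, 6, 0, -14, 0.1, 0, 0.031, 0, 10, 0, -16, 0.5, 0, 0.031, 0, 10, 0, -16, 1, 0, 0.031, 0, 10, 0, -16, 1, 0, 0.031, 0, 10, 0, -16, 1],
)

```text
time: 37.85
tool_pos: [0.5054, -0.1327, 0.2382]
ee_rot: [-3.139, -0.061, 1.025]
wrist_force: [0.2, -0.1, 0.1]
width: 0.015
finger_force: 0.0
```

```bash
python3 -c "
from bar import *
o=robot.get_obs();print(o['tool_pos'],o['ee_rot'])
s,P=snap('wrist','w13.png'); np.save('w13.npy',P); I=s['image']
k=np.array([.4578,-.2112,.1254])+.0784*np.array([.517,.856,0]); bar(P,I,(.4568,-.213),k); Q=cloud(P); f=sel(Q,(.4568,-.213),.028,.096,.11); print(len(f),cv2.minAreaRect(f[:,:2].astype(np.float32)),np.median(f[:,2]))
"
```

```text
[ 0.5054 -0.1327  0.2382] [-3.1393 -0.061   1.025 ]
fin n 746 ((0.46388688683509827, -0.20096521079540253), (0.07175874710083008, 0.011160876601934433), 58.768516540527344) top 0.10326092379020099
knob n 725 [ 0.4984 -0.1441  0.1252]
bar yaw -2.116255701242137 tool yaw 1.0253369523476565 dist 0.06656686535073486
688 ((0.45642751455307007, -0.21333558857440948), (0.04286712035536766, 0.011133292689919472), 58.702171325683594) 0.10335970735929872
```

View pics/w13.png

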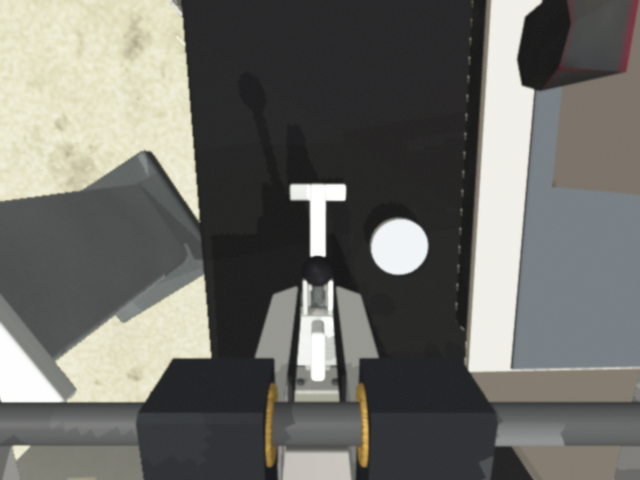

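```bash
python3 -c "
from plan import *
g=lambda xt,z:np.array([.4576+xt*.517,-.2114+xt*.856,z])
plan([(g(.079,.155),1.026),(g(.079,.139),1.026)])
p0=g(.079,.139); r=down(1.026).inv()
for f in (1,.8,.6,.4,.25,.169): print(f,(r.apply(g(.034+.0832*np.cos(f),.069+.0832*np.sin(f))-p0)*100).round(2))
"
```

```text
turn [-0.003 -0.061 -0.002] cm [-1.79  0.    8.2 ] rows>= 2
turn [0. 0. 0.] cm [-0.  -0.   1.6] rows>= 1
1 [-0.  0. -0.]
0.8 [ 1.3  -0.    1.03]
0.6 [ 2.37 -0.    2.3 ]
0.4 [ 3.16 -0.    3.76]
0.25 [ 3.56 -0.01  4.94]
0.169 [ 3.7  -0.01  5.6 ]
```

Call:
move_arm(
  deltas=[-0.003, -0.061, 0, -1, 0, 4, 1, -0.003, -0.061, 0, -1.8, 0, 7, 1, -0.003, -0.061, 0, -1.8, 0, 8.2, 1, -0.003, -0.061, 0, -1.8, 0, 8.2, 1, -0.003, -0.061, 0, -1.8, 0, 8.2, 1, -0.003, -0.061, 0, -1.8, 0, 8.2, 1],
)

```text
time: 38.5
tool_pos: [0.5007, -0.1439, 0.1587]
ee_rot: [3.135, -0.002, 1.025]
wrist_force: [0.3, 0.4, 0.6]
width: 0.0003
finger_force: 0.0
```

```bash
python3 -c "
from plan import *
o=robot.get_obs(); print(o['tool_pos'],o['ee_rot'],o['wrist_force'])
g=lambda xt,z:np.array([.4576+xt*.517,-.2114+xt*.856,z])
plan([(g(.079,.139),1.026)])
"
```

```text
[ 0.50067318 -0.14385982  0.15870929] [ 3.13502309e+00 -1.81913704e-03  1.02528644e+00] [0.32400058 0.35327841 0.58880992]
turn [ 0.007 -0.002 -0.001] cm [-0.11 -0.21  1.97] rows>= 1
```

Call:
move_arm(
  deltas=[0.003, 0, 0, 0, 0, 1, 1, 0.003, 0, 0, 0, 0, 1.6, 1, 0.003, 0, 0, 0.7, 0, 2.1, 1, 0.003, 0, 0, 1.3, 0, 2.6, 1, 0.003, 0, 0, 1.9, 0, 3.2, 1, 0.003, 0, 0, 2.4, 0, 3.9, 1, 0.003, 0, 0, 2.8, 0, 4.6, 1, 0.003, 0, 0, 3.2, 0, 5.4, 1],
)

```text
time: 39.3
tool_pos: [0.5165, -0.1157, 0.102]
ee_rot: [3.141, -0.0, 1.026]
wrist_force: [-0.8, 0.1, 0.9]
width: 0.0004
finger_force: 0.4
```

Call:
move_arm(
  deltas=[0, 0, 0, 0.2, 0, 0.6, 1, 0, 0, 0, 0.4, 0, 1.2, 1, 0, 0, 0, 0.5, 0, 1.8, 1, 0, 0, 0, 0.5, 0, 2.3, 1, 0, 0, 0, 0.5, 0, 2.3, 1, 0, 0, 0, 0.5, 0, 2.3, 1],
)

```text
time: 39.9
tool_pos: [0.5192, -0.1117, 0.0811]
ee_rot: [3.141, -0.002, 1.026]
wrist_force: [-1.6, 1.5, 6.7]
width: 0.0004
finger_force: 3.2
```

Call:
move_arm(
  deltas=[0, 0, 0, 0, 0, 0.3, 1, 0, 0, 0, 0, 0, 0.3, 1, 0, 0, 0, 0, 0, 0.3, 1, 0, 0, 0, 0, 0, 0.3, 1],
)

```text
time: 40.3
tool_pos: [0.5197, -0.1119, 0.0807]
ee_rot: [3.138, -0.002, 1.026]
wrist_force: [-4.3, 2.6, 15.5]
width: 0.0007
finger_force: 7.7
```

Call:
move_arm(
  deltas=[0, 0, 0, 0, 0, -3, 1, 0, 0, 0, 0, 0, -8, 1, 0, 0, 0, 0, 0, -13, 1, 0, 0, 0, 0, 0, -16, 1, 0, 0, 0, 0, 0, -16, 1, 0, 0, 0, 0, 0, -16, 1, 0, 0, 0, 0, 0, -16, 1],
)

```text
time: 41.0
tool_pos: [0.5179, -0.1117, 0.2343]
ee_rot: [-3.138, 0.0, 1.025]
wrist_force: [-0.2, -0.3, -0.5]
width: 0.0007
finger_force: 0.0
```

```bash
python3 -c "
from bar import *
o=robot.get_obs();print(o['tool_pos'],o['ee_rot'])
s,P=snap('wrist','w14.png'); I=s['image']
k=np.array([.4576,-.2114,.071])+.116*np.array([.517,.856,0]); bar(P,I,(.4568,-.213),k); Q=cloud(P); f=sel(Q,(.4568,-.213),.028,.096,.11); print(len(f),cv2.minAreaRect(f[:,:2].astype(np.float32)) if len(f) else '',np.median(f[:,2]))
d=Q-[.3905,-.3633,0];a=ys-np.pi/2
for n in ('scene','top'):
    s,P=snap(n,n+'14.png'); Q=cloud(P); d=Q-[.3905,-.3633,0]; S=np.c_[d[:,0]*np.cos(a)+d[:,1]*np.sin(a),-d[:,0]*np.sin(a)+d[:,1]*np.cos(a),d[:,2]]
    q=S[(abs(S[:,1])<.085)&(abs(S[:,0])<.055)&(S[:,2]<.17)&(S[:,2]>.1)]; print(n,len(q),np.polyfit(q[:,0],q[:,2],1),np.percentile(q[:,2],[5,50,95]))
    bar(P,s['image'],(.4568,-.213),k)
a=cv2.imread('pics/scene14.png')[150:430,200:500]; cv2.imwrite('pics/v14.png',cv2.resize(a,None,fx=2.1,fy=2.1))
"
```

```text
[ 0.5179 -0.1117  0.2343] [-3.1376  0.      1.0254]
fin n 101 ((0.4550536274909973, -0.2131325900554657), (0.043963175266981125, 0.000900905579328537), 58.8203125) top 0.103740832924539
knob n 546 [ 0.5169 -0.1135  0.0692]
bar yaw -2.125870101545849 tool yaw 1.015722552043944 dist 0.11726939669548773
95 ((0.45502331852912903, -0.2131911665201187), (0.0438309945166111, 0.0008830431615933776), 58.78034973144531) 0.10379769379011605
scene 4236 [0.0029 0.1334] [0.1303 0.1334 0.1365]
fin n 130 ((0.4536389708518982, -0.21304814517498016), (0.04543185234069824, 0.01352674886584282), 58.23143005371094) top 0.10202682227961912
knob n 67 [ 0.514  -0.1129  0.0698]
bar yaw -2.1131461019606887 tool yaw 1.0284465516291044 dist 0.11694741118120922
top 4666 [0.003  0.1344] [0.1306 0.1344 0.1384]
fin n 111 ((0.4565308094024658, -0.216609388589859), (0.043581102043390274, 0.012511420994997025), 57.77865982055664) top 0.1032187633338737
knob n 0 None
```

View pics/v14.png

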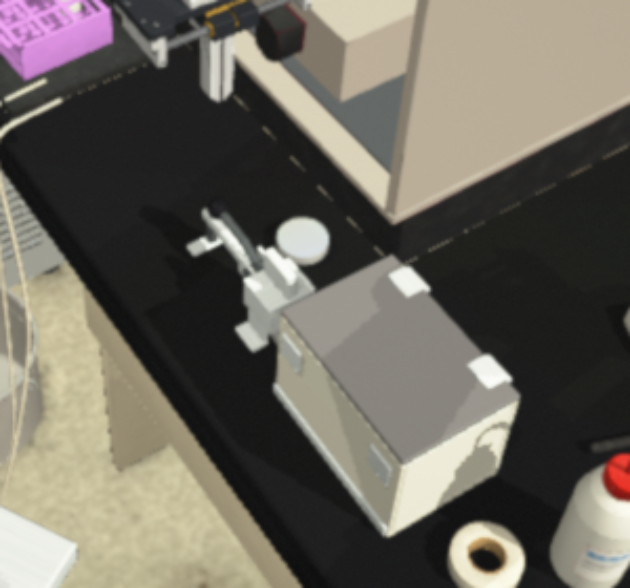

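```bash
python3 -c "
from bench import robot
print(robot.close_job())"
```

```text
the job is handed in; nothing more can be done
None
```

I handed the job in at about 41 s of the 208 s allowed. By my last camera readings, all three bottles stand in the box under the shut cover, the tow bar sits on the ball within about 1 mm with its handle pressed down, and I never touched the dish; the judge's verdict is not shown.

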